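Load two instrument cassettes into a latching steriliser rack

TASK

Move both instrument cassettes from the slanted draining stand into the two upright slots of the steriliser rack, one in each slot, either slot and either way round, with the long edge that has the blue marker still up. Each slot is barred by a tip-over latch: press its blue pedal down until the latch has tipped fully open and stays there, lower the cassette between the guides until it is fully home on the slot floor, and see that the latch has flipped shut by itself over the cassette's top edge. Let go of everything, and do not push or tip the spray can, dropper bottle, timer or tape roll.

Things in the scene. Friction and masses are not known exactly. Their poses are not given: they have to be found in the camera images.
- rack: fixed steel rack on the right, base 136 x 262 mm. Origin on the worktop midway between two slots at x = -38 and +38 mm. x: across the slots, about away from the robot; y: along them, about to the left (turned up to 0.08 rad). At both slot ends (|y| 58 to 98 mm) guide cheeks 32 mm apart, 91 mm high, flared to 106 mm; slot floor 14 mm up. A latch stands at each slot's +y end
- stand: fixed draining stand on the left: grey tray 190 x 205 mm with two L-shaped steel cradles 80 mm apart in y. Origin on the worktop. Cassettes lean in it 30 degrees from upright, tops towards +y (to the left), long side along x. Backrest strips behind the lowest 80 mm of the slope, 12 mm lip at the lower edge: draw a cassette out along its slope
- cassette_1: closed steel instrument cassette, 141 mm tall as it stands x 187 mm long x 25 mm thick (flat faces to grip across), 0.39 to 0.53 kg, blue marker and small catch on one long edge (the catch edge). x: away from the catch edge, so down when it stands right; y: along the 187 mm; z: normal of the flat faces. Origin 15.5 mm off the middle along -z. Starts leaning in the stand, catch up
- cassette_2: as cassette_1; which is in which cradle varies. The outer one (larger y) stands 40 mm further out along the slope than the inner one, 44 mm clear between them: a wide hand on the inner one fouls the outer one, so take the outer one first
- cassette_1_mid (a point): middle of cassette_1 (half height, length and thickness), 71 mm below its catch edge; axes as the cassette. In the stand it is 81 mm above the worktop, at stand y = -41 mm (inner) or +39 mm (outer)
- cassette_2_mid (a point): middle of cassette_2, as cassette_1_mid
- seat_1 (a point): where the middle of a cassette is when it is fully home in the slot at rack x = -38 mm (nearer the robot); 84 mm above the worktop; axes as the rack. A cassette has 5 mm of play each way along rack y and 3.5 mm each way along x
- seat_2 (a point): the same for the slot at rack x = +38 mm (farther from the robot), barred by latch_2
- pedal_1 (a point): middle of the top of latch_1's blue pedal, a 34 x 34 mm plate 207 mm from the slot's middle along rack +y; closed it is 84 mm above the worktop. As the latch opens it goes down 35 mm and 7 mm further out. It needs about 0.5 N
- pedal_2 (a point): the same for latch_2. Once open, a toe at the latch's foot stands 22 mm above where it lies when shut, in the slot 50 mm from its +y end; the cassette coming down pushes it down with its own weight and so trips the latch shut over itself in the last 6 mm
- latch_1 (a joint): rad, lever of the slot of seat_1, on a pin along rack x, 112 mm from the slot's middle, 50 mm up. 0: shut, its arm's nose bars the slot mouth 161 mm up, round weight on top (to 193 mm). 0.36: fully open, nose clear, arm top leaning 50 mm towards the pedal. Left beyond 0.15 it falls open and stays, below that it falls shut. Pressing the nose down does not open it
- latch_2 (a joint): the same for the slot of seat_2
- oil_spray: bystander: white and green spray can, 52 mm across, 171 mm tall, standing between stand and rack. Origin at its foot
- dropper_bottle: bystander: brown dropper bottle, 33 mm across, 102 mm tall, between stand and rack. Origin at its foot
- timer: bystander: small timer, 66 x 66 x 19 mm, lying between stand and rack. Origin at its underside
- tape_roll: bystander: roll of tape lying flat, 65 mm across, 19 mm high, behind the middle. Origin at its underside. Also fixed there: a reel dispenser hangs over the worktop from y = -0.07 to 0.40, front bar from x = 0.53, 0.23 to 0.30 m up; a sealing machine 0.11 m high stands behind the rack from x = 0.55

How it is judged (in metres and radians):
On the way, in this order (a step that is already met when the one before it is completed fails the run):
1. a latch has been pressed open (value of joint any of latch_1, latch_2 above 0.28 rad), for 0.1 s.
2. one cassette is home in a slot with that slot's latch shut over it (((distance between cassette_1_mid and seat_1 below 0.013 m and z of cassette_1_mid in the frame of seat_1 below 0.005 m and angle between cassette_1's own x axis and vertical above 2.97 rad and value of joint latch_1 below 0.06 rad) or (distance between cassette_1_mid and seat_2 below 0.013 m and z of cassette_1_mid in the frame of seat_2 below 0.005 m and angle between cassette_1's own x axis and vertical above 2.97 rad and value of joint latch_2 below 0.06 rad) or (distance between cassette_2_mid and seat_1 below 0.013 m and z of cassette_2_mid in the frame of seat_1 below 0.005 m and angle between cassette_2's own x axis and vertical above 2.97 rad and value of joint latch_1 below 0.06 rad) or (distance between cassette_2_mid and seat_2 below 0.013 m and z of cassette_2_mid in the frame of seat_2 below 0.005 m and angle between cassette_2's own x axis and vertical above 2.97 rad and value of joint latch_2 below 0.06 rad))), for 0.2 s.
At the end, for the whole second after the job is handed in: Each slot holds one cassette, blue-marked catch edge up and upright within 10 degrees, its middle within 13 mm of the seat point and no more than 5 mm above it, both latches shut (below 0.06 rad), both cassettes at rest and let go ((((distance between cassette_1_mid and seat_1 below 0.013 m and z of cassette_1_mid in the frame of seat_1 below 0.005 m and angle between cassette_1's own x axis and vertical above 2.97 rad and value of joint latch_1 below 0.06 rad) and (distance between cassette_2_mid and seat_2 below 0.013 m and z of cassette_2_mid in the frame of seat_2 below 0.005 m and angle between cassette_2's own x axis and vertical above 2.97 rad and value of joint latch_2 below 0.06 rad)) or ((distance between cassette_1_mid and seat_2 below 0.013 m and z of cassette_1_mid in the frame of seat_2 below 0.005 m and angle between cassette_1's own x axis and vertical above 2.97 rad and value of joint latch_2 below 0.06 rad) and (distance between cassette_2_mid and seat_1 below 0.013 m and z of cassette_2_mid in the frame of seat_1 below 0.005 m and angle between cassette_2's own x axis and vertical above 2.97 rad and value of joint latch_1 below 0.06 rad))) and linear speed of each of cassette_1, cassette_2 below 0.02 m/s); the robot touches nothing.
It fails at once if the spray can is pushed more than 25 mm or tipped (distance of oil_spray from where it was at the start of the episode above 0.025 m or angle between oil_spray's own z axis and vertical above 0.35 rad).
It fails at once if the dropper bottle is pushed more than 25 mm or tipped (distance of dropper_bottle from where it was at the start of the episode above 0.025 m or angle between dropper_bottle's own z axis and vertical above 0.35 rad).
It fails at once if the timer is pushed more than 25 mm or tipped (distance of timer from where it was at the start of the episode above 0.025 m or angle between timer's own z axis and vertical above 0.35 rad).
It fails at once if the tape roll is pushed more than 25 mm or tipped (distance of tape_roll from where it was at the start of the episode above 0.025 m or angle between tape_roll's own z axis and vertical above 0.35 rad).
It also fails if it takes over 72 s, if anything falls off the work surface, if the arm or the gripper's body presses on something with over 40 N, if the wrist force passes 120 N, or if a joint passes its speed limit or range.

ROBOT

A 6-joint arm with a two-finger parallel gripper is mounted at the origin on a cart in front of the work surface, level with it; the furniture and walls round the work are solid. World frame = base frame: x ahead of the robot, y to its left, z up, the work surface at z = 0. Lengths are in m, angles in degrees, forces in N, time in s.
With the tool pointing down it reaches from about 0.25 to 0.775 m from the base axis. Payload 4 kg.
Tool frame: the origin (TCP) lies between the finger pads; the fingertips stand 8 mm ahead of it and the grasp point (between the pads) lies 11 mm behind it; z points along the fingers, y is the direction in which the jaws open and shut (so a half turn about z gives the same grasp; the last joint's range is limited). The gripper opens to 85 mm and grips with 20 to 120 N. Pads are 22 mm wide; open, the fingers measure 114 mm over their backs; the gripper's body (76 mm by 85 mm) begins 54 mm behind the grasp point. The pads swing forward as they close: fully open they stand 13 mm farther back than shut.
Start: joints at [64.739, 4.996, 78.535, -0, 96.463, -5.907], TCP at [0.182, 0.519, 0.21] pointing down, gripper open.
Joint ranges: [-177.83, 177.83], [-43.37, 116.18], [15.69, 146.23], [-61.86, 241.86], [9.47, 152.12], [-147.06, 147.06]. Speed limits (degrees/s): [159.86, 159.86, 180, 180, 180, 180].

INTERFACE

Orientations are given as [roll, pitch, yaw] about the fixed x, y, z axes, in that order (R = Rz(yaw) Ry(pitch) Rx(roll)).
In Python, from plant import r gives the robot as it stands.
- The arm moves only by the tool jog_arm, never from a script. Its argument "plan" is a list of rows, each a list of 3 entries, a list of its own where there are three numbers: the shift along the tool's x, y, z in mm, then the turn, a rotation vector about the tool's x, y, z in degrees, then the finger opening in mm, from 0 to 85.4. A call has 1 to 10 rows; each row shifts and turns the commanded pose from where the row before left it, along the tool's axes as they then stand; what a row does not reach is not made up. A row lasts 1/12 s, in which the tool goes at most 41.7 mm and 7.16 degrees, less where a joint would pass 70% of its speed; a pose out of reach is approached as far as the arm can. A call with a gripper value outside its range is refused whole. The fingers move at their own pace and stop on an object; the grip force is fixed at half the most. Time passes only in rows, so rows that do not move let the fingers close. It gives the time, the measured TCP pose, the force and the opening at its end, in the units of the state.
- r.get_state(): the state, without advancing time (a new reading comes with each control period).
- r.get_image(name): name is "scene" or "top" or "wrist"; returns the picture (384x512x3 uint8, blue, green, red); there is no depth.
- r.calibration(name): a dict with "fx", "fy", "cx", "cy" (pixels), "xyz" and "orientation" of the camera in the world. Camera axes: x right, y down, z forward; pixel columns grow to the right and rows downward; lengths in m; the calibration is good to about 2 mm. The wrist camera is an equidistant fisheye: a pixel r from the principal point sees the ray r / f radians off the axis. A picture is of the moment at which its call begins: read the wrist's pose just before it. calibration takes no time and is no camera call; for the wrist camera it gives the pose at the moment of the call.
- r.close_job(): hands the job in, once; it reports no verdict.
The state is a dict: "clock": time; "joint_pos": joint angles; "qvel": joint speeds; "tau": joint torques, N m; "ee_pos": TCP position; "eef_rot": TCP orientation; "contact_force": force on the tool from outside, world axes, zero at the start; "torque": the same for the moment, N m; "opening": opening from 0.0 (shut) to 1.0 (fully open).
Only numpy, scipy, OpenCV 4.12 (cv2) and the standard library are available. Lean on these libraries where they do the work, as an engineer would, in place of code of your own. Each camera call takes 0.05 s, during which the arm holds its last target. There are 200 camera calls.

## Working session

There is one attempt and no reset: what is moved stays moved. The work goes in short steps, Python scripts to look and compute and a tool call to move; the robot and the scene stay as the last step left them, time stands still between calls to the robot, and variables do not carry over. Pictures are saved under pics/ and viewed, about 8 in all and at most 12, crops included, and the job is handed in when it is done.

Besides the shell and the picture viewer there is one more tool, called after "Emit:" in YAML: its name, and indented under it one key for each argument. jog_arm: Moves the arm, as the interface text tells. Its arguments: {"type":"object","properties":{"plan":{"type":"array","items":{"type":"array"}}},"required":["plan"]}

```bash
mkdir -p pics; ls; python3 - <<'E'
from plant import r
import cv2
print(r.get_state())
for n in("scene","top","wrist"):
    print(n,r.calibration(n)); cv2.imwrite(f"pics/{n}0.png",r.get_image(n))
a=[cv2.imread(f"pics/{n}0.png") for n in("scene","top")]
E
```

```text
pics
{'clock': 0.0, 'joint_pos': array([ 6.47397688e+01,  5.04078291e+00,  7.86260503e+01, -1.29953961e-03,
        9.64621622e+01, -5.90574808e+00]), 'qvel': array([-0.12471443,  0.00210769, -0.00095882, -0.05231752, -0.11443266,
        0.01197794]), 'tau': array([-1.26271311e-04, -3.51865304e+01, -3.13274467e+01, -1.71698307e-04,
        1.07442465e-02, -9.61999973e-06]), 'ee_pos': array([0.18203986, 0.51841934, 0.20851165]), 'eef_rot': array([-1.79871556e+02, -1.19878700e-02,  1.60645359e+02]), 'contact_force': array([ 0.23378559, -0.17627766, -0.90533557]), 'torque': array([0.01032796, 0.0327194 , 0.03370113]), 'opening': 0.9984863344964862}
scene {'fx': 358.7169929551668, 'fy': 358.7169929551668, 'cx': 257.0147834527285, 'cy': 189.21822776015003, 'xyz': array([-0.11497542, -0.31147283,  0.87203397]), 'orientation': array([-140.32737496,    0.8693228 ,  -64.95583128])}
top {'fx': 367.2471714404118, 'fy': 367.2471714404118, 'cx': 261.02663485525744, 'cy': 191.3900988124304, 'xyz': array([ 0.36157627, -0.01337293,  1.18383284]), 'orientation': array([-174.36867413,   -0.44267546,  -89.89962345])}
wrist {'fx': 297.3186396354542, 'fy': 297.3186396354542, 'cx': 255.88750313648225, 'cy': 188.9803562983547, 'xyz': array([0.11661059, 0.54068248, 0.37300438]), 'orientation': array([164.24398569,   0.17435527,  70.62962   ])}
```

View pics/scene0.png

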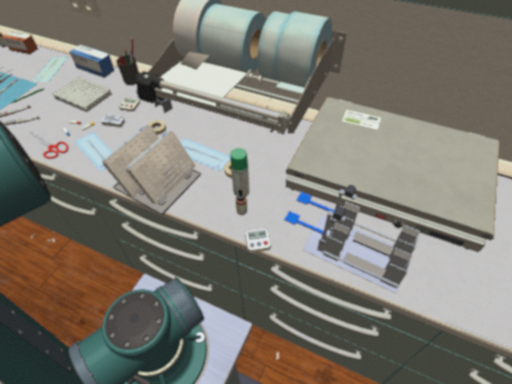

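View pics/top0.png

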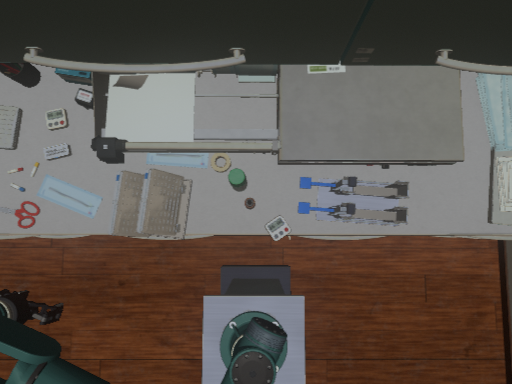

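```bash
cat > h.py <<'E'
import numpy as np, cv2
from scipy.spatial.transform import Rotation as R
def ray(c,u,v,fish=False):
    x=(np.array([u,v],float)-[c['cx'],c['cy']])/[c['fx'],c['fy']]
    if fish:
        t=np.linalg.norm(x); d=np.r_[x/t*np.sin(t),np.cos(t)] if t>1e-9 else np.r_[0,0,1.]
    else: d=np.r_[x,1.]
    return np.array(c['xyz']), R.from_euler('xyz',c['orientation'],degrees=True).apply(d/np.linalg.norm(d))
def onz(c,u,v,z,fish=False):
    p,d=ray(c,u,v,fish); return p+d*(z-p[2])/d[2]
def proj(c,P,fish=False):
    q=R.from_euler('xyz',c['orientation'],degrees=True).inv().apply(np.atleast_2d(P)-c['xyz'])
    if fish:
        n=np.linalg.norm(q[:,:2],axis=1); t=np.arctan2(n,q[:,2]); x=q[:,:2]*(t/n)[:,None]
    else: x=q[:,:2]/q[:,2:]
    return x*[c['fx'],c['fy']]+[c['cx'],c['cy']]
def two(c1,p1,f1,c2,p2,f2):
    a,d=ray(c1,*p1,f1); b,e=ray(c2,*p2,f2)
    s=np.linalg.lstsq(np.c_[d,-e],b-a,rcond=None)[0]; A=a+d*s[0];B=b+e*s[1]
    return (A+B)/2, np.linalg.norm(A-B)
def blue(im):
    h=cv2.cvtColor(im,cv2.COLOR_BGR2HSV); return cv2.inRange(h,(100,160,70),(130,255,255))
E
python3 - <<'E'
from h import *
from plant import r
t=cv2.imread('pics/top0.png');s=cv2.imread('pics/scene0.png')
up=lambda a,w,h:cv2.resize(a,(w,h),interpolation=cv2.INTER_CUBIC)
m=np.vstack([np.hstack([up(t[155:245,100:200],400,300),up(s[115:215,95:205],400,300)]),np.hstack([up(t[165:240,290:415],400,300),up(s[180:290,275:425],400,300)])])
cv2.imwrite('pics/m.png',m)
for n,im in(('top',t),('scene',s)):
    c=r.calibration(n)
    _,_,st,ce=cv2.connectedComponentsWithStats(blue(im))
    for a,b in zip(st[1:],ce[1:]):
        if a[4]>5: print(n,a,b.round(1),onz(c,*b,.084).round(3),onz(c,*b,.15).round(3))
E
```

```text
top [301 178  34  10 139] [311.7 182.8] [ 0.497 -0.175  0.084] [ 0.488 -0.165  0.15 ]
top [299 203  34  10 140] [309.5 207.8] [ 0.421 -0.167  0.084] [ 0.418 -0.158  0.15 ]
scene [298 193  31  17 124] [307.9 199.6] [ 0.496 -0.169  0.084] [ 0.445 -0.181  0.15 ]
scene [286 212  37  21 141] [298.1 220.5] [ 0.419 -0.169  0.084] [ 0.375 -0.181  0.15 ]
```

View pics/m.png

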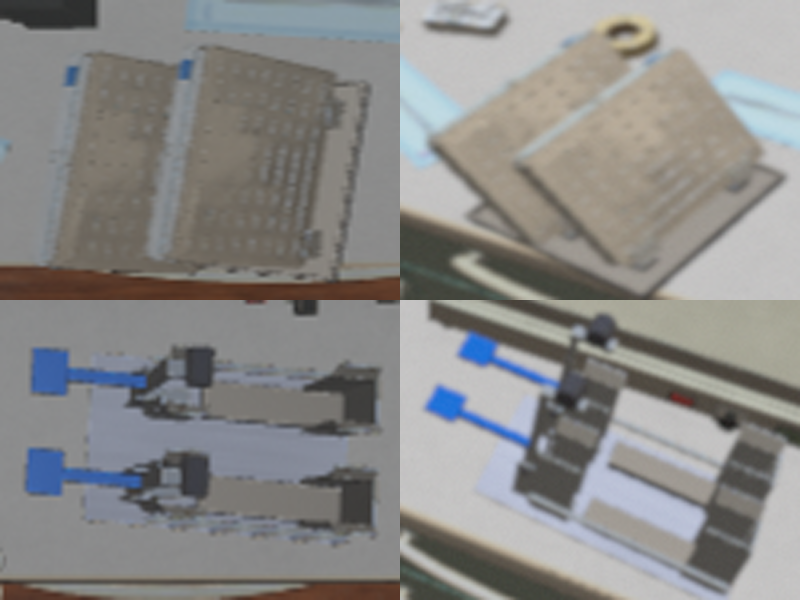

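```bash
python3 - <<'E'
from h import *
from plant import r
t=cv2.imread('pics/top0.png');s=cv2.imread('pics/scene0.png')
T=r.calibration('top');S=r.calibration('scene')
# pedal plates: erode away the thin stem
P=[]
for n,im,c in(('top',t,T),('scene',s,S)):
    m=cv2.morphologyEx(blue(im),cv2.MORPH_OPEN,np.ones((6,6)))
    _,_,st,ce=cv2.connectedComponentsWithStats(m)
    for a,b in zip(st[1:],ce[1:]):
        if a[4]>25: print(n,a,b.round(1),onz(c,*b,.084).round(4))
for nm,p,q in(('outer',(86,52),(70,265)),('inner',(200,48),(165,262))):
    f=lambda p:onz(T,100+p[0]/4,155+p[1]*.3,.149)
    A,B=f(p),f(q); print(nm,A.round(3),B.round(3),'mid',((A+B)/2).round(3),'len',np.linalg.norm(A-B).round(3),'ang x',np.degrees(np.arctan2(A[1]-B[1],A[0]-B[0])).round(1))
# stand tray corners at z=0 : top crop
for p in((345,80),(368,85),(340,278)): print('tray',onz(T,100+p[0]/4,155+p[1]*.3,0.005).round(3))
for p in((237,177,.171),(250,203,.1),(277,228,.019),(220,162,.019)): print('by',onz(T,*p).round(3))
E
```

```text
top [302 179   9   9  81] [306. 183.] [ 0.4958 -0.1574  0.084 ]
top [300 204  10   9  90] [304.5 208. ] [ 0.4203 -0.1521  0.084 ]
scene [301 195  10   9  82] [305.7 198.9] [ 0.4962 -0.1622  0.084 ]
scene [289 215  10   8  76] [293.5 218.5] [ 0.4203 -0.1556  0.084 ]
outer [0.522 0.375 0.149] [0.342 0.379 0.149] mid [0.432 0.377 0.149] len 0.18 ang x -1.3
inner [0.526 0.294 0.149] [0.344 0.313 0.149] mid [0.435 0.304 0.149] len 0.182 ang x -5.9
tray [0.517 0.219 0.005]
tray [0.513 0.201 0.005]
tray [0.327 0.219 0.005]
by [0.502 0.046 0.171]
by [0.434 0.011 0.1  ]
by [ 0.36  -0.073  0.019]
by [0.571 0.11  0.019]
```

```bash
cat >> h.py <<'E'
def go(st,p,eul=None,n=None):
    "tool-axes shift (mm) and turn (deg) per row for n rows moving from state to TCP p, euler eul, both steady"
    Q=R.from_euler('xyz',st['eef_rot'],degrees=True); d=np.array(p)-st['ee_pos']
    w=np.zeros(3) if eul is None else (Q.inv()*R.from_euler('xyz',eul,degrees=True)).as_rotvec()
    n=n or int(np.ceil(max(np.linalg.norm(d)*1000/40,np.degrees(np.linalg.norm(w))/7)))
    rows=[]; Rk=Q; dk=d/n
    for k in range(n):
        rows.append([[round(float(v),1) for v in Rk.inv().apply(dk)*1000],[round(float(v),2) for v in np.degrees(w)/n]])
        Rk=Rk*R.from_rotvec(w/n)
    return rows
def pr(rows):
    for x in rows: print(x)
E
python3 - <<'E'
from h import *
from plant import r
s=r.get_state(); a=go(s,[.38,-.2,.25]); print(len(a),a[0])
E
```

```text
19 [[-22.4, -32.2, -2.1], [0.0, 0.0, 0.0]]
```

Emit:
jog_arm:
  plan:
    - [[-22.4, -32.2, -2.1], [0, 0, 0], 0]
    - [[-22.4, -32.2, -2.1], [0, 0, 0], 0]
    - [[-22.4, -32.2, -2.1], [0, 0, 0], 0]
    - [[-22.4, -32.2, -2.1], [0, 0, 0], 0]
    - [[-22.4, -32.2, -2.1], [0, 0, 0], 0]
    - [[-22.4, -32.2, -2.1], [0, 0, 0], 0]
    - [[-22.4, -32.2, -2.1], [0, 0, 0], 0]
    - [[-22.4, -32.2, -2.1], [0, 0, 0], 0]
    - [[-22.4, -32.2, -2.1], [0, 0, 0], 0]
    - [[-22.4, -32.2, -2.1], [0, 0, 0], 0]

```text
clock: 0.98
ee_pos: [0.2866, 0.1392, 0.2307]
eef_rot: [180.0, 0.0, 160.7]
contact_force: [0.8, -0.2, -0.5]
opening: 0.0
```

Emit:
jog_arm:
  plan:
    - [[-22.4, -32.2, -2.1], [0, 0, 0], 0]
    - [[-22.4, -32.2, -2.1], [0, 0, 0], 0]
    - [[-22.4, -32.2, -2.1], [0, 0, 0], 0]
    - [[-22.4, -32.2, -2.1], [0, 0, 0], 0]
    - [[-22.4, -32.2, -2.1], [0, 0, 0], 0]
    - [[-22.4, -32.2, -2.1], [0, 0, 0], 0]
    - [[-22.4, -32.2, -2.1], [0, 0, 0], 0]
    - [[-22.4, -32.2, -2.1], [0, 0, 0], 0]
    - [[-22.4, -32.2, -2.1], [0, 0, 0], 0]
    - [[0, 0, 0], [0, 0, 0], 0]

```text
clock: 1.82
ee_pos: [0.3816, -0.205, 0.2481]
eef_rot: [-179.9, -0.1, 160.3]
contact_force: [-0.0, 0.0, 0.3]
opening: 0.002
```

```bash
python3 - <<'E'
from h import *
from plant import r
s=r.get_state(); c=r.calibration('wrist'); im=r.get_image('wrist'); cv2.imwrite('pics/w1.png',im)
print(s['clock'],s['ee_pos'],s['eef_rot'],s['joint_pos'].round(1)); np.save('pics/w1.npy',c,allow_pickle=True)
m=cv2.morphologyEx(blue(im),cv2.MORPH_OPEN,np.ones((11,11)))
_,_,st,ce=cv2.connectedComponentsWithStats(m)
for a,b in zip(st[1:],ce[1:]): print(a,b.round(1),onz(c,*b,.084,True).round(4))
E
```

```text
1.8167 [ 0.3815594  -0.20500207  0.24809373] [-1.79878863e+02 -8.18538612e-02  1.60254438e+02] [-3.560e+01 -1.030e+01  8.890e+01 -1.000e-01  1.014e+02 -1.059e+02]
```

View pics/w1.png

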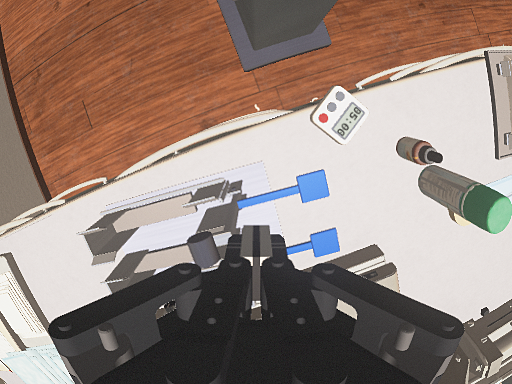

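```bash
python3 - <<'E'
from h import *
from plant import r
s=r.get_state(); c=r.calibration('wrist'); im=cv2.imread('pics/w1.png'); print(im[186,313])
m=cv2.inRange(cv2.cvtColor(im,cv2.COLOR_BGR2HSV),(98,110,70),(125,255,255))
m=cv2.morphologyEx(m,cv2.MORPH_OPEN,np.ones((13,13)))
_,_,st,ce=cv2.connectedComponentsWithStats(m)
for a,b in zip(st[1:],ce[1:]): print(a,b.round(1),onz(c,*b,.084,True).round(4))
# cheek outer face / floor marks: slot1 floor strip edges (z=.014)
for p in((113,222),(205,203),(115,241),(208,222)): print(onz(c,*p,.014,True).round(4))
a=go(s,[.421,-.144,.11]); print(len(a),a[0])
E
```

```text
[241 163 107]
[298 172  29  28 720] [312.2 185.6] [ 0.4204 -0.1482  0.084 ]
[311 231  27  24 576] [324.2 242.4] [ 0.496  -0.1541  0.084 ]
[ 0.3959 -0.4472  0.014 ]
[ 0.4158 -0.293   0.014 ]
[ 0.4263 -0.4607  0.014 ]
[ 0.4443 -0.3001  0.014 ]
4 [[-4.7, 17.0, 34.6], [0.0, 0.0, 0.0]]
```

Emit:
jog_arm:
  plan:
    - [[-4.7, 17.0, 34.6], [0, 0, 0], 0]
    - [[-4.7, 17.0, 34.6], [0, 0, 0], 0]
    - [[-4.7, 17.0, 34.6], [0, 0, 0], 0]
    - [[-4.7, 17.0, 34.6], [0, 0, 0], 0]
    - [[0, 0, 0], [0, 0, 0], 0]
    - [[0, 0, 15], [0, 0, 0], 0]
    - [[0, 0, 15], [0, 0, 0], 0]
    - [[0, 0, 12], [0, 0, 0], 0]
    - [[0, 0, 0], [0, 0, 0], 0]
    - [[0, 0, 0], [0, 0, 0], 0]

```text
clock: 2.7
ee_pos: [0.4213, -0.1413, 0.0702]
eef_rot: [-180.0, 0.0, 160.7]
contact_force: [0.8, -0.3, -0.2]
opening: 0.0
```

```bash
python3 - <<'E'
from h import *
from plant import r
im=r.get_image('wrist'); cv2.imwrite('pics/w2.png',im); s=r.get_state();print(s['ee_pos'],s['contact_force'])
E
```

```text
[ 0.42188224 -0.14159719  0.07082131] [ 0.06230451 -0.37443611 -0.58028637]
```

View pics/w2.png

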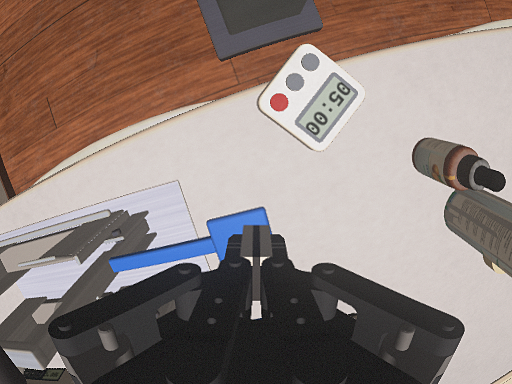

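Emit:
jog_arm:
  plan:
    - [[0, 0, 6], [0, 0, 0], 0]
    - [[0, 0, 0], [0, 0, 0], 0]
    - [[0, 2, -20], [0, 0, 0], 0]
    - [[0, 0, -20], [0, 0, 0], 0]
    - [[0, 0, -20], [0, 0, 0], 0]
    - [[-36.7, 8.7, 0], [0, 0, 0], 0]
    - [[-36.7, 8.7, 0], [0, 0, 0], 0]
    - [[0, 0, 0], [0, 0, 0], 0]
    - [[0, 0, 15], [0, 0, 0], 0]
    - [[0, 0, 15], [0, 0, 0], 0]

```text
clock: 3.58
ee_pos: [0.4983, -0.1479, 0.0938]
eef_rot: [-180.0, 0.1, 160.7]
contact_force: [0.1, -0.3, -0.3]
opening: 0.002
```

Emit:
jog_arm:
  plan:
    - [[0, 0, 15], [0, 0, 0], 0]
    - [[0, 0, 15], [0, 0, 0], 0]
    - [[0, 0, 0], [0, 0, 0], 0]
    - [[0, 0, 0], [0, 0, 0], 0]
    - [[0, 2, -20], [0, 0, 0], 0]
    - [[0, 0, -30], [0, 0, 0], 0]
    - [[0, 0, -40], [0, 0, 0], 0]
    - [[0, 0, -40], [0, 0, 0], 0]
    - [[25, 0, -30], [0, 0, 0], 20]
    - [[0, 0, 0], [0, 0, 0], 40]

```text
clock: 4.42
ee_pos: [0.4757, -0.1379, 0.2343]
eef_rot: [-179.9, 1.0, 160.7]
contact_force: [1.0, -1.3, 1.5]
opening: 0.273
```

```bash
python3 - <<'E'
from h import *
from plant import r
im=r.get_image('wrist'); s=r.get_state();print(s['clock'],s['ee_pos'],s['contact_force'])
c=r.calibration('wrist')
m=cv2.inRange(cv2.cvtColor(im,cv2.COLOR_BGR2HSV),(98,110,70),(125,255,255))
m=cv2.morphologyEx(m,cv2.MORPH_OPEN,np.ones((11,11)))
_,_,st,ce=cv2.connectedComponentsWithStats(m)
for a,b in zip(st[1:],ce[1:]): print(a,b.round(1),onz(c,*b,.084,True).round(4),onz(c,*b,.049,True).round(4))
t=r.get_image('top');cv2.imwrite('pics/t2.png',t)
T=r.calibration('top');m=cv2.morphologyEx(blue(t),cv2.MORPH_OPEN,np.ones((6,6)))
_,_,st,ce=cv2.connectedComponentsWithStats(m)
for a,b in zip(st[1:],ce[1:]): print(a,b.round(1),onz(T,*b,.084).round(4),onz(T,*b,.049).round(4))
cv2.imwrite('pics/w3.png',im)
E
```

```text
4.4667 [ 0.47568829 -0.13794479  0.23068397] [ 0.06165067 -0.0767907   0.07278035]
[213 111  33  33 924] [228.8 127. ] [ 0.4218 -0.1506  0.084 ] [ 0.4234 -0.1546  0.049 ]
[239 170  27  27 630] [252.1 183.1] [ 0.4871 -0.1479  0.084 ] [ 0.496  -0.1516  0.049 ]
[300 204  10  10  98] [304.5 208.4] [ 0.4191 -0.1521  0.084 ] [ 0.4209 -0.1565  0.049 ]
```

View pics/w3.png

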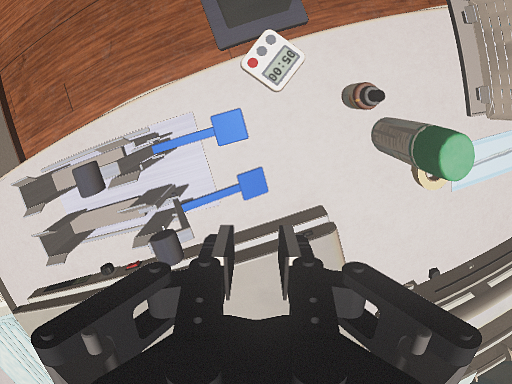

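```bash
python3 - <<'E'
from h import *
from plant import r
s=r.get_state(); e=[-165,0,175]; a=go(s,[.421,-.147,.108],e); pr(a)
Q=R.from_euler('xyz',e,degrees=True); print('down 10mm',Q.inv().apply([0,0,-10]),'x',Q.inv().apply([10,0,0]))
E
```

```text
[[12.2, -6.7, 29.7], [3.71, -0.36, -3.58]]
[[12.7, -3.9, 30.0], [3.71, -0.36, -3.58]]
[[13.1, -1.2, 30.1], [3.71, -0.36, -3.58]]
[[13.2, 1.6, 30.0], [3.71, -0.36, -3.58]]
down 10mm [1.73472348e-17 2.58819045e+00 9.65925826e+00] x [-9.96194698  0.84185983 -0.22557566]
```

Emit:
jog_arm:
  plan:
    - [[12.2, -6.7, 29.7], [3.71, -0.36, -3.58], 0]
    - [[12.7, -3.9, 30], [3.71, -0.36, -3.58], 0]
    - [[13.1, -1.2, 30.1], [3.71, -0.36, -3.58], 0]
    - [[13.2, 1.6, 30], [3.71, -0.36, -3.58], 0]
    - [[0, 0, 0], [0, 0, 0], 0]
    - [[0, 3, 11.5], [0, 0, 0], 0]
    - [[0, 3, 11.5], [0, 0, 0], 0]
    - [[0, 3, 11.5], [0, 0, 0], 0]
    - [[0, 3, 11.5], [0, 0, 0], 0]
    - [[0, 0, 0], [0, 0, 0], 0]

```text
clock: 5.35
ee_pos: [0.4204, -0.1471, 0.0569]
eef_rot: [-165.2, -0.4, 174.9]
contact_force: [0.0, 0.3, 0.5]
opening: 0.004
```

Emit:
jog_arm:
  plan:
    - [[0, 0, 0], [0, 0, 0], 0]
    - [[0, 0, 0], [0, 0, 0], 0]
    - [[0, -1, -6], [0, 0, 0], 0]
    - [[0, -1, -8], [0, 0, 0], 0]
    - [[0, -2, -10], [0, 0, 0], 0]
    - [[0, 0, -20], [0, 0, 0], 0]
    - [[0, 0, -30], [0, 0, 0], 0]
    - [[0, 0, -40], [0, 0, 0], 0]
    - [[0, 0, -40], [0, 0, 0], 45]
    - [[0, 0, -10], [0, 0, 0], 45]

```text
clock: 6.18
ee_pos: [0.4266, -0.1081, 0.2255]
eef_rot: [-165.1, 0.4, 175.1]
contact_force: [0.7, -0.8, 1.1]
opening: 0.271
```

```bash
cat > look.py <<'E'
from h import *
from plant import r
import sys
im=r.get_image('wrist'); s=r.get_state();print(s['clock'],s['ee_pos'],s['eef_rot'],s['contact_force'])
c=r.calibration('wrist')
m=cv2.inRange(cv2.cvtColor(im,cv2.COLOR_BGR2HSV),(98,110,70),(125,255,255))
m=cv2.morphologyEx(m,cv2.MORPH_OPEN,np.ones((11,11)))
_,_,st,ce=cv2.connectedComponentsWithStats(m)
for a,b in zip(st[1:],ce[1:]): print(a,b.round(1),onz(c,*b,.084,True).round(4),onz(c,*b,.049,True).round(4))
cv2.imwrite(sys.argv[1],im)
E
python3 look.py pics/w4.png
```

```text
6.2333 [ 0.42678612 -0.10811675  0.22492608] [-165.05722434    0.42625209  175.07866988] [-0.34077515  0.06189451  1.47164308]
[251 151  28  28 759] [264.5 164.1] [ 0.4156 -0.1367  0.084 ] [ 0.4221 -0.1456  0.049 ]
[252 212  26  24 613] [264.7 223.5] [ 0.4828 -0.1419  0.084 ] [ 0.4972 -0.1514  0.049 ]
```

```bash
python3 - <<'E'
from h import *
from plant import r
s=r.get_state(); print(s['joint_pos'].round(0)); a=go(s,[.34,.2,.27],[-157,0,178],9); pr(a)
s2=dict(ee_pos=np.array([.34,.2,.27]),eef_rot=[-157,0,178]); pr(go(s2,[.415,.42,.24],[-150,0,180],7))
E
```

```text
[-10. -10.  93. -15.  96. -97.]
[[12.5, 30.8, -13.5], [0.89, -0.06, -0.32]]
[[12.3, 30.7, -14.0], [0.89, -0.06, -0.32]]
[[12.1, 30.5, -14.5], [0.89, -0.06, -0.32]]
[[11.9, 30.4, -15.0], [0.89, -0.06, -0.32]]
[[11.8, 30.2, -15.5], [0.89, -0.06, -0.32]]
[[11.6, 30.0, -16.0], [0.89, -0.06, -0.32]]
[[11.4, 29.8, -16.4], [0.89, -0.06, -0.32]]
[[11.2, 29.6, -16.9], [0.89, -0.06, -0.32]]
[[11.0, 29.4, -17.4], [0.89, -0.06, -0.32]]
[[-9.6, 30.9, -8.5], [1.0, -0.13, -0.26]]
[[-9.8, 30.7, -9.0], [1.0, -0.13, -0.26]]
[[-9.9, 30.5, -9.5], [1.0, -0.13, -0.26]]
[[-10.1, 30.3, -10.0], [1.0, -0.13, -0.26]]
[[-10.2, 30.1, -10.5], [1.0, -0.13, -0.26]]
[[-10.4, 29.9, -11.0], [1.0, -0.13, -0.26]]
[[-10.6, 29.6, -11.5], [1.0, -0.13, -0.26]]
```

Emit:
jog_arm:
  plan:
    - [[12.3, 30.7, -13.5], [0.89, -0.06, -0.32], 50]
    - [[12.3, 30.7, -14], [0.89, -0.06, -0.32], 50]
    - [[12.1, 30.5, -14.5], [0.89, -0.06, -0.32], 50]
    - [[11.9, 30.4, -15], [0.89, -0.06, -0.32], 50]
    - [[11.8, 30.2, -15.5], [0.89, -0.06, -0.32], 50]
    - [[11.6, 30, -16], [0.89, -0.06, -0.32], 50]
    - [[11.4, 29.8, -16.4], [0.89, -0.06, -0.32], 50]
    - [[11.2, 29.6, -16.9], [0.89, -0.06, -0.32], 50]
    - [[11, 29.4, -17.4], [0.89, -0.06, -0.32], 50]

```text
clock: 6.98
ee_pos: [0.337, 0.2007, 0.2637]
eef_rot: [-157.1, -0.8, 177.9]
contact_force: [0.5, -0.2, 1.3]
opening: 0.584
```

Emit:
jog_arm:
  plan:
    - [[-9.7, 30.9, -8.5], [1, -0.13, -0.26], 50]
    - [[-9.8, 30.7, -9], [1, -0.13, -0.26], 50]
    - [[-9.9, 30.5, -9.5], [1, -0.13, -0.26], 50]
    - [[-10.1, 30.3, -10], [1, -0.13, -0.26], 50]
    - [[-10.2, 30.1, -10.5], [1, -0.13, -0.26], 50]
    - [[-10.4, 29.9, -11], [1, -0.13, -0.26], 50]
    - [[-10.6, 29.6, -11.5], [1, -0.13, -0.26], 50]
    - [[0, 0, 0], [0, 0, 0], 50]
    - [[0, 0, 0], [0, 0, 0], 50]

```text
clock: 7.73
ee_pos: [0.413, 0.4202, 0.2285]
eef_rot: [-149.8, -1.1, -180.0]
contact_force: [-0.3, -0.4, 0.4]
opening: 0.585
```

```bash
python3 look.py pics/w5.png
```

```text
7.7833 [0.41294886 0.41924793 0.23117109] [-149.99127224   -0.98618002  179.93527849] [ 0.68256516 -0.27308798 -0.24406883]
```

View pics/w5.png

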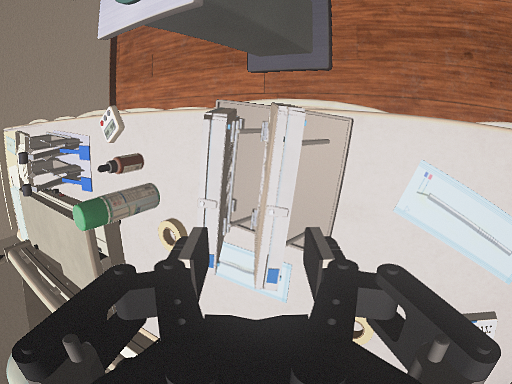

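```bash
python3 - <<'E'
from h import *
from plant import r
c=r.calibration('wrist')
for p,z in(((289,106),.142),((270,287),.142),((305,107),.136),((284,290),.136),((273,105),.149),((256,285),.149),((221,111),.142),((206,270),.142)): print(p,onz(c,*p,z,True).round(4))
im=cv2.imread('pics/w5.png'); cv2.imwrite('pics/w5c.png',cv2.resize(im[90:300,190:320],None,fx=2.8,fy=2.8,interpolation=cv2.INTER_CUBIC))
E
```

```text
(289, 106) [0.3405 0.398  0.142 ]
(270, 287) [0.5195 0.3841 0.142 ]
(305, 107) [0.3409 0.4102 0.136 ]
(284, 290) [0.5224 0.3975 0.136 ]
(273, 105) [0.34   0.3864 0.149 ]
(256, 285) [0.5172 0.3715 0.149 ]
(221, 111) [0.345 0.327 0.142]
(206, 270) [0.5252 0.2995 0.142 ]
```

View pics/w5c.png

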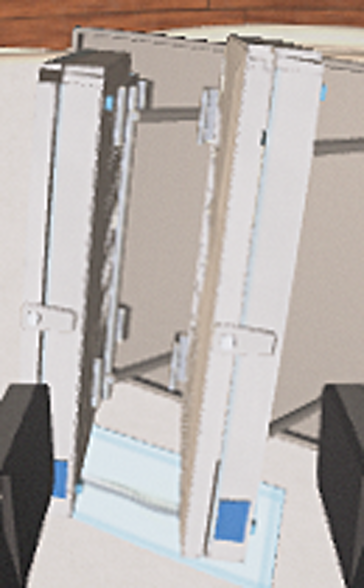

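```bash
python3 - <<'E'
from h import *
from plant import r
s=r.get_state(); pr(go(s,[.434,.411,.181],[-150,0,175],4))
E
```

```text
[[-5.5, 4.4, 11.8], [-0.01, 0.4, 1.19]]
[[-5.5, 4.6, 11.8], [-0.01, 0.4, 1.19]]
[[-5.5, 4.7, 11.7], [-0.01, 0.4, 1.19]]
[[-5.4, 4.8, 11.7], [-0.01, 0.4, 1.19]]
```

Emit:
jog_arm:
  plan:
    - [[-5.5, 4.4, 11.8], [0, 0.4, 1.19], 50]
    - [[-5.5, 4.6, 11.8], [0, 0.4, 1.19], 50]
    - [[-5.5, 4.7, 11.7], [0, 0.4, 1.19], 50]
    - [[-5.4, 4.8, 11.7], [0, 0.4, 1.19], 50]
    - [[0, 0, 0], [0, 0, 0], 50]
    - [[0, 0, 20], [0, 0, 0], 50]

```text
clock: 8.28
ee_pos: [0.4346, 0.4018, 0.1674]
eef_rot: [-150.4, 0.3, 174.9]
contact_force: [-0.5, -0.4, 0.6]
opening: 0.587
```

```bash
python3 look.py pics/w6.png
```

```text
8.3333 [0.43308324 0.39872853 0.16280579] [-1.49938802e+02 -1.79039458e-02  1.74885940e+02] [-0.67540728 -0.92661505 -2.41789083]
[260 286  13  17 220] [266. 294.] [0.5414 0.3538 0.084 ] [0.5683 0.3329 0.049 ]
```

View pics/w6.png

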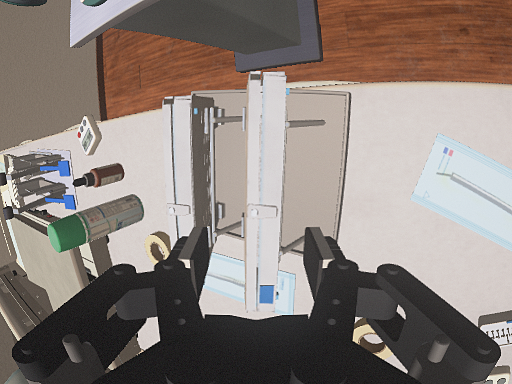

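Emit:
jog_arm:
  plan:
    - [[0, 4, 10], [0, 0, 1.2], 50]
    - [[0, 0, 16], [0, 0, 0], 50]
    - [[0, 0, 16], [0, 0, 0], 50]
    - [[0, 0, 14], [0, 0, 0], 50]
    - [[0, 0, 3], [0, 0, 0], 50]
    - [[0, 0, 0], [0, 0, 0], 10]
    - [[0, 0, 0], [0, 0, 0], 10]
    - [[0, 0, 0], [0, 0, 0], 10]
    - [[0, 0, 0], [0, 0, 0], 10]
    - [[0, 0, 0], [0, 0, 0], 10]

```text
clock: 9.17
ee_pos: [0.4317, 0.3764, 0.1136]
eef_rot: [-150.3, 0.8, 174.0]
contact_force: [0.0, 1.6, 2.0]
opening: 0.274
```

Emit:
jog_arm:
  plan:
    - [[0, 0, -10], [0, 0, 0], 10]
    - [[0, 0, -20], [0, 0, 0], 10]
    - [[0, 0, -25], [0, 0, 0], 10]
    - [[3, 0, -25], [0, 0, 0], 10]
    - [[15, 0, -25], [0, 0, 0], 10]
    - [[25, 0, -20], [0, 0, 0], 10]
    - [[10, 0, -10], [0, 0, 0], 10]
    - [[0, 0, 0], [0, 0, 0], 10]

```text
clock: 9.83
ee_pos: [0.3824, 0.4508, 0.2317]
eef_rot: [-150.5, 0.8, 174.2]
contact_force: [0.8, -0.4, -5.2]
opening: 0.272
```

```bash
python3 - <<'E'
from h import *
from plant import r
s=r.get_state(); print(s['ee_pos'],s['eef_rot'],s['joint_pos'].round(0),s['contact_force'],s['opening'])
A=[.36,.22,.285];e1=[-165,0,150]
B=[.37,-.1,.285];e2=[-180,0,105]
C=[.40,-.362,.29];e3=[-180,0,85.4]
pr(go(s,A,e1,7)); print()
pr(go(dict(ee_pos=np.array(A),eef_rot=e1),B,e2,9));print()
pr(go(dict(ee_pos=np.array(B),eef_rot=e2),C,e3,8))
E
```

```text
[0.38241945 0.45077508 0.23174578] [-150.46128831    0.80904686  174.19993793] [ 53.  30.  50. -19. 125. -38.] [ 0.75634098 -0.39521889 -5.17080974] 0.27180997085008
[[-0.3, -32.6, 9.7], [-2.02, 1.42, 3.16]]
[[-2.3, -32.8, 8.5], [-2.02, 1.42, 3.16]]
[[-4.3, -32.9, 7.3], [-2.02, 1.42, 3.16]]
[[-6.3, -32.9, 6.0], [-2.02, 1.42, 3.16]]
[[-8.2, -32.6, 4.7], [-2.02, 1.42, 3.16]]
[[-10.1, -32.3, 3.3], [-2.02, 1.42, 3.16]]
[[-11.9, -31.8, 1.9], [-2.02, 1.42, 3.16]]

[[-18.7, -29.2, 7.8], [-1.58, 0.65, 4.97]]
[[-21.3, -27.7, 6.8], [-1.58, 0.65, 4.97]]
[[-23.7, -25.9, 5.8], [-1.58, 0.65, 4.97]]
[[-25.9, -23.9, 4.8], [-1.58, 0.65, 4.97]]
[[-27.9, -21.7, 3.9], [-1.58, 0.65, 4.97]]
[[-29.8, -19.3, 3.0], [-1.58, 0.65, 4.97]]
[[-31.3, -16.7, 2.2], [-1.58, 0.65, 4.97]]
[[-32.7, -13.9, 1.4], [-1.58, 0.65, 4.97]]
[[-33.8, -11.1, 0.7], [-1.58, 0.65, 4.97]]

[[-32.6, -4.9, -0.6], [0.0, 0.0, 2.45]]
[[-32.8, -3.5, -0.6], [0.0, 0.0, 2.45]]
[[-32.9, -2.1, -0.6], [0.0, 0.0, 2.45]]
[[-33.0, -0.6, -0.6], [0.0, 0.0, 2.45]]
[[-33.0, 0.8, -0.6], [0.0, 0.0, 2.45]]
[[-32.9, 2.2, -0.6], [0.0, 0.0, 2.45]]
[[-32.8, 3.6, -0.6], [0.0, 0.0, 2.45]]
[[-32.6, 5.0, -0.6], [0.0, 0.0, 2.45]]
```

Emit:
jog_arm:
  plan:
    - [[0, 19, -33], [0, 0, 0], 10]
    - [[-0.3, -32.6, 9.7], [-2.02, 1.42, 3.16], 10]
    - [[-2.3, -32.8, 8.5], [-2.02, 1.42, 3.16], 10]
    - [[-4.3, -32.9, 7.3], [-2.02, 1.42, 3.16], 10]
    - [[-6.3, -32.9, 6], [-2.02, 1.42, 3.16], 10]
    - [[-8.2, -32.6, 4.7], [-2.02, 1.42, 3.16], 10]
    - [[-10.1, -32.3, 3.3], [-2.02, 1.42, 3.16], 10]
    - [[-11.9, -31.8, 1.9], [-2.02, 1.42, 3.16], 10]

```text
clock: 10.5
ee_pos: [0.3641, 0.2481, 0.3016]
eef_rot: [-164.7, 0.0, 149.6]
contact_force: [1.3, -0.7, -3.6]
opening: 0.269
```

Emit:
jog_arm:
  plan:
    - [[-18.7, -29.2, 7.8], [-1.58, 0.65, 4.97], 10]
    - [[-21.3, -27.7, 6.8], [-1.58, 0.65, 4.97], 10]
    - [[-23.7, -25.9, 5.8], [-1.58, 0.65, 4.97], 10]
    - [[-25.9, -23.9, 4.8], [-1.58, 0.65, 4.97], 10]
    - [[-27.9, -21.7, 3.9], [-1.58, 0.65, 4.97], 10]
    - [[-29.8, -19.3, 3], [-1.58, 0.65, 4.97], 10]
    - [[-31.3, -16.7, 2.2], [-1.58, 0.65, 4.97], 10]
    - [[-32.7, -13.9, 1.4], [-1.58, 0.65, 4.97], 10]
    - [[-33.8, -11.1, 0.7], [-1.58, 0.65, 4.97], 10]

```text
clock: 11.25
ee_pos: [0.3715, -0.072, 0.3033]
eef_rot: [-179.8, 0.3, 104.5]
contact_force: [1.0, -0.0, -4.1]
opening: 0.272
```

Emit:
jog_arm:
  plan:
    - [[-32.6, -4.9, -0.6], [0, 0, 2.45], 10]
    - [[-32.8, -3.5, -0.6], [0, 0, 2.45], 10]
    - [[-32.9, -2.1, -0.6], [0, 0, 2.45], 10]
    - [[-33, -0.6, -0.6], [0, 0, 2.45], 10]
    - [[-33, 0.8, -0.6], [0, 0, 2.45], 10]
    - [[-32.9, 2.2, -0.6], [0, 0, 2.45], 10]
    - [[-32.8, 3.6, -0.6], [0, 0, 2.45], 10]
    - [[-32.6, 5, -0.6], [0, 0, 2.45], 10]
    - [[0, 0, 0], [0, 0, 0], 10]

```text
clock: 12.0
ee_pos: [0.4003, -0.3383, 0.3069]
eef_rot: [-179.6, 0.4, 84.7]
contact_force: [-0.7, 1.7, -5.0]
opening: 0.269
```

```bash
python3 - <<'E'
from h import *
from plant import r
s=r.get_state(); print(s['ee_pos'],s['eef_rot'],s['joint_pos'].round(0),s['contact_force'],s['opening'])
cv2.imwrite('pics/t7.png',r.get_image('top'));cv2.imwrite('pics/s7.png',r.get_image('scene'))
E
python3 look.py pics/w7.png
python3 - <<'E'
import cv2,numpy as np
a=cv2.imread('pics/w7.png');b=cv2.imread('pics/s7.png')[140:300,260:440];t=cv2.imread('pics/t7.png')[150:250,280:430]
u=lambda i:cv2.resize(i,(400,300),interpolation=cv2.INTER_CUBIC)
cv2.imwrite('pics/m7.png',np.vstack([np.hstack([u(b),u(t)]),np.hstack([u(a),u(a[150:382,100:410])])]))
E
```

```text
[ 0.40031565 -0.33833583  0.30686264] [-179.60405593    0.42726878   84.6990462 ] [-46.   2.  71.  -1. 107. -41.] [-0.65323623  1.73673407 -5.04288309] 0.26872767760910815
12.15 [ 0.40089029 -0.33215859  0.30883429] [-1.79724069e+02  1.78705276e-01  8.51183269e+01] [-0.19277468  0.48768049 -4.49314148]
[250  16  24  18 428] [261.6  24.6] [ 0.4217 -0.1556  0.084 ] [ 0.423  -0.1458  0.049 ]
[304  18  22  18 390] [314.6  26.4] [ 0.4908 -0.1613  0.084 ] [ 0.4983 -0.1521  0.049 ]
```

View pics/m7.png

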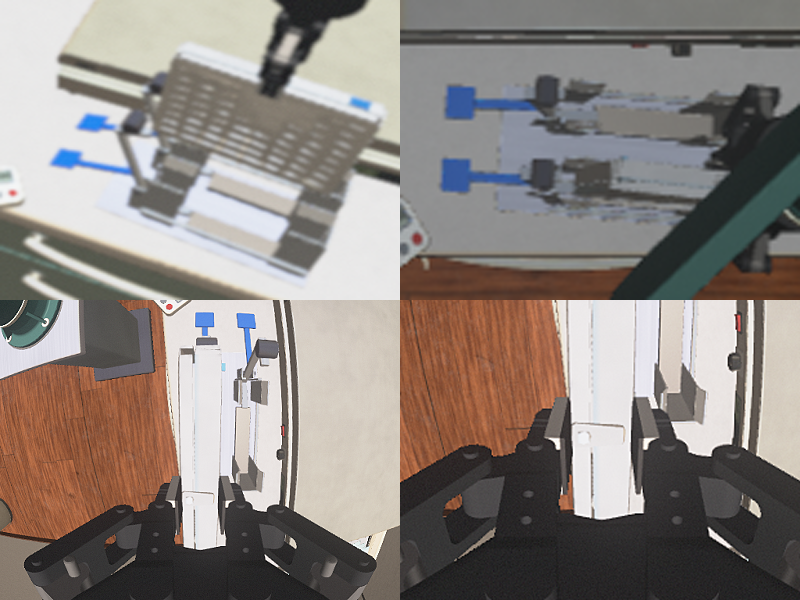

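```bash
python3 - <<'E'
from h import *
from plant import r
c=r.calibration('wrist');g=cv2.cvtColor(cv2.imread('pics/w7.png'),cv2.COLOR_BGR2GRAY)
s=r.get_state();print(s['ee_pos'])
for u in(252,262,272): print('col',u,[int(v) for v in g[44:76,u]])
for v in(70,110,150,190,230): print('row',v,[int(x) for x in g[v,222:300:2]])
E
```

```text
[ 0.40089029 -0.33215859  0.30883429]
col 252 [229, 228, 230, 241, 151, 80, 102, 106, 103, 106, 108, 109, 101, 101, 196, 230, 221, 220, 225, 230, 231, 232, 233, 233, 233, 230, 226, 227, 228, 229, 230, 229]
col 262 [131, 140, 228, 231, 98, 101, 112, 111, 109, 114, 115, 110, 105, 117, 249, 232, 231, 232, 197, 223, 228, 231, 232, 232, 232, 230, 231, 230, 231, 230, 232, 233]
col 272 [231, 231, 236, 234, 118, 99, 107, 110, 108, 115, 112, 111, 105, 117, 231, 224, 225, 229, 233, 203, 234, 231, 232, 230, 231, 230, 230, 231, 231, 232, 231, 230]
row 70 [228, 230, 231, 214, 235, 196, 207, 219, 227, 224, 222, 214, 122, 101, 232, 226, 229, 233, 232, 231, 231, 231, 230, 231, 229, 230, 231, 230, 227, 220, 216, 236, 232, 231, 231, 231, 233, 231, 231]
row 110 [230, 232, 233, 122, 238, 231, 229, 232, 232, 232, 232, 234, 217, 231, 224, 228, 232, 234, 234, 234, 234, 233, 232, 232, 234, 232, 234, 233, 233, 234, 225, 224, 230, 229, 228, 233, 233, 231, 252]
row 150 [233, 229, 232, 220, 212, 235, 234, 234, 232, 233, 233, 234, 221, 235, 222, 228, 229, 230, 231, 232, 231, 230, 232, 231, 230, 232, 232, 233, 232, 234, 192, 234, 230, 229, 231, 233, 232, 228, 229]
row 190 [122, 102, 231, 236, 158, 237, 234, 234, 235, 235, 234, 234, 234, 224, 225, 227, 230, 231, 231, 231, 229, 230, 233, 231, 232, 232, 232, 232, 232, 239, 192, 231, 230, 230, 230, 232, 227, 228, 233]
row 230 [111, 110, 111, 106, 54, 181, 236, 235, 235, 233, 235, 235, 222, 232, 226, 227, 231, 232, 232, 232, 231, 231, 231, 230, 230, 231, 231, 229, 237, 96, 60, 118, 114, 116, 115, 107, 248, 232, 242]
```

```bash
python3 - <<'E'
from h import *
from plant import r
c=r.calibration('wrist');s=r.get_state()
Q=R.from_euler('xyz',s['eef_rot'],degrees=True)
for z in(.338,.343,.348):
  for p in((256,58),(256,62),(257,70),(256,230)):
    w=onz(c,*p,z,True); print(z,p,w.round(4),(Q.inv().apply(w-s['ee_pos'])*1000).round(1))
E
```

```text
0.338 (256, 58) [ 0.4081 -0.2421  0.338 ] [ 90.3  -0.6 -29.4]
0.338 (256, 62) [ 0.408  -0.2439  0.338 ] [ 88.4  -0.6 -29.4]
0.338 (257, 70) [ 0.4081 -0.2477  0.338 ] [ 84.7  -0.1 -29.4]
0.338 (256, 230) [ 0.4012 -0.3236  0.338 ] [  8.5  -0.6 -29.2]
0.343 (256, 58) [ 0.4081 -0.2429  0.343 ] [ 89.4  -0.6 -34.4]
0.343 (256, 62) [ 0.4079 -0.2447  0.343 ] [ 87.6  -0.6 -34.4]
0.343 (257, 70) [ 0.4081 -0.2483  0.343 ] [ 84.1  -0.2 -34.4]
0.343 (256, 230) [ 0.4014 -0.3214  0.343 ] [ 10.7  -0.6 -34.2]
0.348 (256, 58) [ 0.4081 -0.2437  0.348 ] [ 88.6  -0.6 -39.4]
0.348 (256, 62) [ 0.4079 -0.2454  0.348 ] [ 86.9  -0.6 -39.4]
0.348 (257, 70) [ 0.408  -0.2489  0.348 ] [ 83.5  -0.2 -39.4]
0.348 (256, 230) [ 0.4016 -0.3192  0.348 ] [ 12.9  -0.6 -39.2]
```

```bash
python3 - <<'E'
from h import *
from plant import r
s=r.get_state()
A=[.481,-.3635,.29];e=[-180,0,85.2]
pr(go(s,A,e,4)); pr(go(dict(ee_pos=np.array(A),eef_rot=e),[.481,-.3635,.225],e,3))
E
```

```text
[[-6.1, 20.6, 4.6], [-0.07, 0.04, -0.02]]
[[-6.1, 20.6, 4.6], [-0.07, 0.04, -0.02]]
[[-6.1, 20.6, 4.7], [-0.07, 0.04, -0.02]]
[[-6.1, 20.6, 4.7], [-0.07, 0.04, -0.02]]
[[0.0, 0.0, 21.7], [0.0, 0.0, 0.0]]
[[0.0, 0.0, 21.7], [0.0, 0.0, 0.0]]
[[0.0, 0.0, 21.7], [0.0, 0.0, 0.0]]
```

Emit:
jog_arm:
  plan:
    - [[-6.1, 20.6, 4.6], [0, 0, 0], 10]
    - [[-6.1, 20.6, 4.6], [0, 0, 0], 10]
    - [[-6.1, 20.6, 4.6], [0, 0, 0], 10]
    - [[-6.1, 20.6, 4.6], [0, 0, 0], 10]
    - [[0, 0, 20], [0, 0, 0], 10]
    - [[0, 0, 20], [0, 0, 0], 10]
    - [[0, 0, 24], [0, 0, 0], 10]
    - [[0, 0, 0], [0, 0, 0], 10]
    - [[0, 0, 0], [0, 0, 0], 10]

```text
clock: 12.9
ee_pos: [0.4809, -0.3619, 0.2264]
eef_rot: [-179.7, 0.2, 85.3]
contact_force: [0.3, 0.0, -3.6]
opening: 0.272
```

```bash
python3 look.py pics/w8.png; python3 - <<'E'
import sys; sys.path.insert(0,'.')
from h import *
from plant import r
b=r.get_image('scene')[140:300,260:440]; a=cv2.imread('pics/w8.png')
u=lambda i,w,h:cv2.resize(i,(w,h),interpolation=cv2.INTER_CUBIC)
cv2.imwrite('pics/m8.png',np.hstack([u(b,400,500),u(a[0:300,130:370],400,500)]))
c=r.calibration('wrist'); 
for n,P in(('seat2 ends',[[.4805+.0834*.0935*k,-.3654+.9965*.0935*k,.106] for k in(-1,1)]),('cass',0)):
    if P: print(n,proj(c,P,True).round(1))
E
```

```text
12.95 [ 0.48176396 -0.3628429   0.22879863] [-179.9107169     0.32250526   85.24943027] [-0.15723948 -0.28694356 -4.21674645]
seat2 ends [[254.9 259. ]
 [254.7  81.7]]
```

View pics/m8.png

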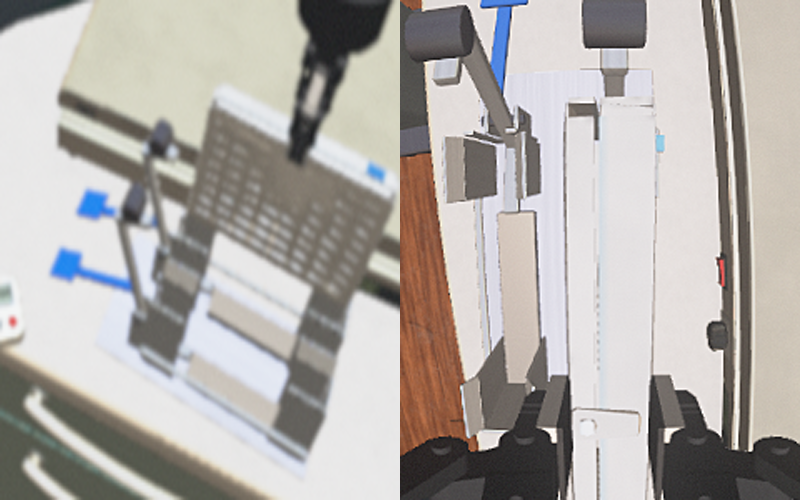

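Emit:
jog_arm:
  plan:
    - [[0, 0, 12], [0, 0, 0], 10]
    - [[0, 0, 12], [0, 0, 0], 10]
    - [[0, 0, 12], [0, 0, 0], 10]
    - [[0, 0, 10], [0, 0, 0], 10]
    - [[0, 0, 0], [0, 0, 0], 10]

```text
clock: 13.42
ee_pos: [0.4803, -0.3627, 0.1778]
eef_rot: [-179.6, 0.1, 85.2]
contact_force: [-0.4, 0.1, -4.7]
opening: 0.267
```

Emit:
jog_arm:
  plan:
    - [[0, 0, 10], [0, 0, 0], 10]
    - [[0, 0, 10], [0, 0, 0], 10]
    - [[0, 0, 10], [0, 0, 0], 10]
    - [[0, 0, 8], [0, 0, 0], 10]
    - [[0, 0, 5], [0, 0, 0], 10]
    - [[0, 0, 0], [0, 0, 0], 10]

```text
clock: 13.92
ee_pos: [0.481, -0.3635, 0.1372]
eef_rot: [-179.8, 0.2, 85.2]
contact_force: [-0.7, 0.1, -4.8]
opening: 0.273
```

Emit:
jog_arm:
  plan:
    - [[0, 0, 6], [0, 0, 0], 10]
    - [[0, 0, 4], [0, 0, 0], 10]
    - [[0, 0, 2], [0, 0, 0], 10]
    - [[0, 0, 0], [0, 0, 0], 10]

```text
clock: 14.25
ee_pos: [0.4815, -0.364, 0.1265]
eef_rot: [-179.9, 0.3, 85.2]
contact_force: [0.7, -0.0, -3.7]
opening: 0.268
```

Emit:
jog_arm:
  plan:
    - [[0, 0, 2], [0, 0, 0], 10]
    - [[0, 0, 2], [0, 0, 0], 10]
    - [[0, 0, 1], [0, 0, 0], 10]
    - [[0, 0, 0], [0, 0, 0], 10]

```text
clock: 14.58
ee_pos: [0.4817, -0.3642, 0.1222]
eef_rot: [-179.9, 0.3, 85.2]
contact_force: [-0.0, -0.3, -4.5]
opening: 0.274
```

Emit:
jog_arm:
  plan:
    - [[0, 0, 1], [0, 0, 0], 10]
    - [[0, 0, 1], [0, 0, 0], 10]
    - [[0, 0, 0], [0, 0, 0], 10]

```text
clock: 14.83
ee_pos: [0.4822, -0.3639, 0.1217]
eef_rot: [180.0, 0.3, 85.2]
contact_force: [0.3, 3.9, 1.6]
opening: 0.273
```

```bash
python3 look.py pics/w9.png
```

```text
14.8833 [ 0.48218132 -0.36390497  0.12170473] [179.98500287   0.33134015  85.20699789] [-0.84059548  4.67475472  3.62181291]
[150   0  13  18 215] [156.    8.5] [ 0.4239 -0.2167  0.084 ] [ 0.4129 -0.2031  0.049 ]
```

Emit:
jog_arm:
  plan:
    - [[0, 0, 0], [0, 0, 0], 30]
    - [[0, 0, 0], [0, 0, 0], 45]
    - [[0, 0, 0], [0, 0, 0], 45]
    - [[0, 0, 0], [0, 0, 0], 45]
    - [[0, 0, 0], [0, 0, 0], 45]

```text
clock: 15.3
ee_pos: [0.4817, -0.3646, 0.1202]
eef_rot: [-179.9, 0.4, 85.2]
contact_force: [0.9, 0.7, -0.7]
opening: 0.524
```

Emit:
jog_arm:
  plan:
    - [[0, 0, -15], [0, 0, 0], 45]
    - [[0, 0, -25], [0, 0, 0], 45]
    - [[0, 0, -35], [0, 0, 0], 45]
    - [[0, 0, -40], [0, 0, 0], 45]
    - [[0, 0, -40], [0, 0, 0], 45]
    - [[0, 0, -20], [0, 0, 0], 45]
    - [[0, 0, 0], [0, 0, 0], 45]

```text
clock: 15.88
ee_pos: [0.4835, -0.3648, 0.3033]
eef_rot: [179.4, 0.8, 85.2]
contact_force: [-0.6, 1.2, 0.6]
opening: 0.529
```

```bash
python3 look.py pics/w10.png;python3 - <<'E'
from h import *
from plant import r
c=r.calibration('wrist');g=cv2.cvtColor(cv2.imread('pics/w10.png'),cv2.COLOR_BGR2GRAY)
print(proj(c,[[.4805+.0083*k,-.3654+.09965*k,.155] for k in(-.935,0,.935)],True).round(1))
# weight of latch 2 : dark blob near expected positions shut (112mm, z .18) / open(162,z .175)
print('shut',proj(c,[.4805+.0834*.112,-.3654+.9965*.112,.182],True).round(0),'open',proj(c,[.4805+.0834*.16,-.3654+.9965*.16,.175],True).round(0))
t=r.get_image('top');T=r.calibration('top');m=cv2.morphologyEx(blue(t),cv2.MORPH_OPEN,np.ones((6,6)))
_,_,st,ce=cv2.connectedComponentsWithStats(m)
for a,b in zip(st[1:],ce[1:]): print(a,b.round(1),onz(T,*b,.084).round(4),onz(T,*b,.049).round(4))
E
```

```text
15.9333 [ 0.48294081 -0.36430209  0.29963206] [179.69056238   0.62670728  85.1790886 ] [ 0.14925623  0.24491231 -1.01344479]
[188   0  23  17 377] [198.8   7.9] [ 0.4277 -0.1599  0.084 ] [ 0.4222 -0.1474  0.049 ]
[240   0  26  12 312] [252.5   5.5] [ 0.4961 -0.165   0.084 ] [ 0.4969 -0.153   0.049 ]
[[253.8 249.4]
 [253.5 171. ]
 [253.3  82. ]]
shut [[253.  61.]] open [[253.  15.]]
[302 179   9   9  81] [306. 183.] [ 0.4958 -0.1574  0.084 ] [ 0.5001 -0.162   0.049 ]
[297 205  10   9  84] [301.5 209. ] [ 0.4173 -0.1431  0.084 ] [ 0.4191 -0.1472  0.049 ]
```

```bash
python3 - <<'E'
from h import *
from plant import r
s=r.get_state()
A=[.38,-.1,.30];e1=[-180,0,120]
B=[.37,.17,.28];e2=[-165,0,160]
C=[.437,.345,.198];e3=[-150,0,174.5]
pr(go(s,A,e1,8)); print()
pr(go(dict(ee_pos=np.array(A),eef_rot=e1),B,e2,8));print()
pr(go(dict(ee_pos=np.array(B),eef_rot=e2),C,e3,6))
E
```

```text
[[31.8, -15.5, -0.7], [-0.01, 0.05, -4.35]]
[[32.9, -13.1, -0.7], [-0.01, 0.05, -4.35]]
[[33.8, -10.5, -0.6], [-0.01, 0.05, -4.35]]
[[34.5, -7.9, -0.6], [-0.01, 0.05, -4.35]]
[[35.0, -5.3, -0.6], [-0.01, 0.05, -4.35]]
[[35.3, -2.6, -0.5], [-0.01, 0.05, -4.35]]
[[35.4, 0.1, -0.5], [-0.01, 0.05, -4.35]]
[[35.2, 2.7, -0.5], [-0.01, 0.05, -4.35]]

[[29.9, 15.8, 2.5], [1.8, -0.65, -4.97]]
[[28.4, 18.4, 1.6], [1.8, -0.65, -4.97]]
[[26.7, 20.8, 0.7], [1.8, -0.65, -4.97]]
[[24.8, 23.1, -0.3], [1.8, -0.65, -4.97]]
[[22.7, 25.1, -1.3], [1.8, -0.65, -4.97]]
[[20.4, 26.9, -2.4], [1.8, -0.65, -4.97]]
[[18.0, 28.5, -3.5], [1.8, -0.65, -4.97]]
[[15.4, 29.8, -4.6], [1.8, -0.65, -4.97]]

[[-0.5, 33.7, 5.1], [2.49, -0.93, -2.24]]
[[-1.8, 33.8, 3.7], [2.49, -0.93, -2.24]]
[[-3.0, 33.9, 2.2], [2.49, -0.93, -2.24]]
[[-4.3, 33.8, 0.8], [2.49, -0.93, -2.24]]
[[-5.7, 33.6, -0.6], [2.49, -0.93, -2.24]]
[[-7.0, 33.3, -1.9], [2.49, -0.93, -2.24]]
```

Emit:
jog_arm:
  plan:
    - [[31.8, -15.5, -0.7], [0, 0, -4.35], 50]
    - [[32.9, -13.1, -0.7], [0, 0, -4.35], 50]
    - [[33.8, -10.5, -0.6], [0, 0, -4.35], 50]
    - [[34.5, -7.9, -0.6], [0, 0, -4.35], 50]
    - [[35, -5.3, -0.6], [0, 0, -4.35], 50]
    - [[35.3, -2.6, -0.5], [0, 0, -4.35], 50]
    - [[35.4, 0.1, -0.5], [0, 0, -4.35], 50]
    - [[35.2, 2.7, -0.5], [0, 0, -4.35], 50]

```text
clock: 16.65
ee_pos: [0.3781, -0.0977, 0.2958]
eef_rot: [-179.6, 0.0, 120.2]
contact_force: [0.7, -0.3, 1.2]
opening: 0.585
```

Emit:
jog_arm:
  plan:
    - [[29.9, 15.8, 2.5], [1.8, -0.65, -4.97], 50]
    - [[28.4, 18.4, 1.6], [1.8, -0.65, -4.97], 50]
    - [[26.7, 20.8, 0.7], [1.8, -0.65, -4.97], 50]
    - [[24.8, 23.1, -0.3], [1.8, -0.65, -4.97], 50]
    - [[22.7, 25.1, -1.3], [1.8, -0.65, -4.97], 50]
    - [[20.4, 26.9, -2.4], [1.8, -0.65, -4.97], 50]
    - [[18, 28.5, -3.5], [1.8, -0.65, -4.97], 50]
    - [[15.4, 29.8, -4.6], [1.8, -0.65, -4.97], 50]
    - [[0, 0, 0], [0, 0, 0], 50]

```text
clock: 17.4
ee_pos: [0.3678, 0.176, 0.2726]
eef_rot: [-164.4, -0.5, 160.7]
contact_force: [-0.8, -0.4, -1.7]
opening: 0.588
```

```bash
python3 - <<'E'
from h import *
from plant import r
s=r.get_state();print(s['ee_pos'],s['eef_rot'],s['joint_pos'].round(0))
pr(go(s,[.437,.345,.198],[-150,0,174.5],6))
E
```

```text
[0.36775629 0.17598614 0.27255083] [-164.41417193   -0.49533744  160.70959003] [ 26.  -4.  82. -11. 113. -48.]
[[-1.7, 32.6, 3.8], [2.4, -0.97, -2.09]]
[[-2.8, 32.7, 2.5], [2.4, -0.97, -2.09]]
[[-4.0, 32.6, 1.1], [2.4, -0.97, -2.09]]
[[-5.2, 32.5, -0.1], [2.4, -0.97, -2.09]]
[[-6.4, 32.2, -1.4], [2.4, -0.97, -2.09]]
[[-7.6, 31.9, -2.6], [2.4, -0.97, -2.09]]
```

Emit:
jog_arm:
  plan:
    - [[-1.7, 32.6, 3.8], [2.4, -0.97, -2.09], 50]
    - [[-2.8, 32.7, 2.5], [2.4, -0.97, -2.09], 50]
    - [[-4, 32.6, 1.1], [2.4, -0.97, -2.09], 50]
    - [[-5.2, 32.5, -0.1], [2.4, -0.97, -2.09], 50]
    - [[-6.4, 32.2, -1.4], [2.4, -0.97, -2.09], 50]
    - [[-7.6, 31.9, -2.6], [2.4, -0.97, -2.09], 50]
    - [[0, 0, 15], [0, 0, 0], 50]
    - [[0, 0, 5], [0, 0, 0], 50]
    - [[0, 0, 0], [0, 0, 0], 50]

```text
clock: 18.15
ee_pos: [0.44, 0.3271, 0.1827]
eef_rot: [-149.8, 0.2, 173.7]
contact_force: [0.0, -0.0, 0.5]
opening: 0.583
```

```bash
python3 look.py pics/w11.png; python3 - <<'E'
from h import *
from plant import r
g=cv2.cvtColor(cv2.imread('pics/w11.png'),cv2.COLOR_BGR2GRAY); c=r.calibration('wrist'); s=r.get_state()
E=np.array([.434,.313,.142]); 
print('expected edge ends',proj(c,[E+k*np.array([.9954,-.0958,0])*.0935 for k in(-1,0,1)],True).round(0))
for v in(110,160,200,240,270): print('row',v,[int(x) for x in g[v,200:316:2]])
for u in(256,264,272): print('col',u,[int(x) for x in g[50:120:2,u]])
E
```

```text
18.2 [0.44057234 0.32737378 0.18547094] [-149.98946813    0.44219745  173.67103267] [ 0.17201468 -0.80009718  0.75106747]
[ 82 163  11  14 154] [ 87.  169.5] [ 0.4199 -0.0731  0.084 ] [ 0.4257 -0.1435  0.049 ]
[264 277  12  16 191] [269.5 284.5] [0.5526 0.2713 0.084 ] [0.5775 0.2506 0.049 ]
expected edge ends [[268.  66.]
 [269. 196.]
 [269. 299.]]
row 110 [212, 212, 208, 211, 213, 209, 209, 214, 214, 214, 213, 212, 212, 212, 212, 210, 211, 211, 211, 213, 211, 214, 196, 204, 138, 190, 214, 212, 214, 214, 214, 214, 204, 213, 214, 215, 215, 216, 214, 216, 215, 216, 198, 187, 193, 129, 119, 117, 119, 118, 121, 123, 120, 125, 120, 121, 126, 204]
row 160 [212, 214, 211, 214, 214, 212, 212, 213, 212, 211, 212, 213, 215, 213, 213, 215, 214, 214, 216, 215, 211, 214, 193, 171, 85, 200, 218, 218, 219, 219, 220, 197, 206, 210, 213, 213, 210, 213, 212, 215, 214, 219, 167, 132, 179, 177, 178, 178, 176, 180, 181, 182, 182, 179, 182, 183, 180, 184]
row 200 [216, 213, 212, 212, 214, 213, 213, 214, 214, 211, 210, 210, 212, 213, 212, 214, 212, 213, 214, 214, 213, 215, 204, 139, 111, 185, 185, 215, 214
[... 540 characters left out ...]
 224, 224, 225, 225, 228, 186, 216, 214, 216, 218, 190, 196, 212, 217, 214, 215, 215, 214, 216, 216, 196, 225, 225, 226, 226, 224, 225, 225, 224, 225, 224, 225, 227, 41, 53, 56, 54, 59]
col 256 [78, 92, 93, 89, 92, 90, 97, 92, 95, 93, 74, 111, 114, 129, 231, 91, 96, 150, 216, 213, 209, 209, 209, 210, 213, 216, 212, 213, 214, 213, 214, 214, 212, 214, 216]
col 264 [73, 75, 93, 90, 92, 89, 89, 92, 93, 93, 52, 125, 107, 100, 203, 185, 233, 221, 212, 211, 205, 203, 205, 202, 201, 202, 204, 203, 201, 205, 204, 204, 206, 206, 197]
col 272 [72, 82, 94, 92, 90, 94, 94, 96, 88, 57, 87, 89, 90, 141, 216, 171, 215, 214, 213, 212, 212, 212, 214, 212, 213, 213, 213, 215, 214, 215, 215, 216, 214, 215, 214]
```

```bash
python3 - <<'E'
from h import *
from plant import r
g=cv2.cvtColor(cv2.imread('pics/w11.png'),cv2.COLOR_BGR2GRAY); c=r.calibration('wrist'); s=r.get_state()
for u in(256,264,272,276): print('col',u,[int(x) for x in g[272:312,u]])
Q=R.from_euler('xyz',s['eef_rot'],degrees=True)
for p in((267.5,79),(266,160),(265.5,240),(265.5,300)):
    w=onz(c,*p,.142,True); print(p,w.round(4),(Q.inv().apply(w-s['ee_pos'])*1000).round(1))
E
```

```text
col 256 [215, 216, 215, 216, 216, 216, 216, 217, 216, 214, 214, 215, 215, 216, 216, 217, 216, 215, 215, 215, 215, 214, 216, 214, 214, 215, 217, 215, 216, 214, 213, 212, 211, 212, 213, 211, 212, 211, 211, 210]
col 264 [213, 215, 218, 224, 87, 135, 135, 136, 129, 132, 129, 129, 129, 128, 124, 125, 123, 125, 125, 119, 117, 148, 226, 216, 216, 215, 214, 214, 212, 210, 212, 217, 213, 211, 212, 211, 213, 211, 212, 209]
col 272 [216, 215, 219, 226, 108, 131, 130, 132, 131, 128, 132, 129, 132, 127, 129, 127, 129, 129, 127, 127, 122, 141, 219, 219, 216, 217, 215, 217, 214, 210, 209, 211, 211, 209, 211, 211, 213, 211, 214, 213]
col 276 [216, 218, 219, 216, 95, 122, 133, 138, 140, 139, 138, 142, 143, 145, 148, 161, 162, 162, 163, 163, 164, 169, 199, 218, 216, 213, 214, 214, 211, 196, 202, 214, 211, 212, 211, 209, 213, 211, 211, 214]
(267.5, 79) [0.3502 0.3206 0.142 ] [89.4  6.9 45.4]
(266, 160) [0.4074 0.313  0.142 ] [31.7  6.1 46.4]
(265.5, 240) [0.4702 0.3061 0.142 ] [-31.5   6.3  46.8]
(265.5, 300) [0.5287 0.3002 0.142 ] [-90.3   7.2  46.9]
```

Emit:
jog_arm:
  plan:
    - [[0, 6.3, 10], [0, 0, 0], 50]
    - [[0, 0, 16], [0, 0, 0], 50]
    - [[0, 0, 16], [0, 0, 0], 50]
    - [[0, 0, 16], [0, 0, 0], 50]
    - [[0, 0, 14], [0, 0, 0], 50]
    - [[0, 0, 9], [0, 0, 0], 50]
    - [[0, 0, 0], [0, 0, 0], 50]
    - [[0, 0, 0], [0, 0, 0], 10]
    - [[0, 0, 0], [0, 0, 0], 10]
    - [[0, 0, 0], [0, 0, 0], 10]

```text
clock: 19.03
ee_pos: [0.4387, 0.2953, 0.1145]
eef_rot: [-150.3, 0.7, 173.8]
contact_force: [0.6, 2.6, 1.9]
opening: 0.27
```

Emit:
jog_arm:
  plan:
    - [[0, 0, 0], [0, 0, 0], 10]
    - [[0, 0, 0], [0, 0, 0], 10]
    - [[0, 0, -10], [0, 0, 0], 10]
    - [[0, 0, -20], [0, 0, 0], 10]

```text
clock: 19.37
ee_pos: [0.4376, 0.3078, 0.1358]
eef_rot: [-149.9, 0.2, 173.7]
contact_force: [-0.3, -0.1, -5.0]
opening: 0.272
```

Emit:
jog_arm:
  plan:
    - [[3, 0, -25], [0, 0, 0], 10]
    - [[20, 0, -20], [0, 0, 0], 10]
    - [[35, 0, -10], [0, 0, 0], 10]
    - [[20, 0, -25], [0, 0, 0], 10]
    - [[0, 15, -30], [0, 0, 0], 10]
    - [[0, 15, -30], [0, 0, 0], 10]
    - [[0, 0, 0], [0, 0, 0], 10]

```text
clock: 19.95
ee_pos: [0.3714, 0.4178, 0.2457]
eef_rot: [-150.5, 0.6, 174.0]
contact_force: [0.4, -0.9, -3.5]
opening: 0.271
```

```bash
python3 - <<'E'
from h import *
from plant import r
s=r.get_state(); print(s['ee_pos'],s['eef_rot'],s['joint_pos'].round(0),s['contact_force'],s['opening'])
A=[.36,.15,.31];e1=[-170,0,140]
B=[.365,-.1,.31];e2=[-180,0,105]
C=[.37,-.355,.30];e3=[-180,0,85.2]
pr(go(s,A,e1,8)); print()
pr(go(dict(ee_pos=np.array(A),eef_rot=e1),B,e2,7));print()
pr(go(dict(ee_pos=np.array(B),eef_rot=e2),C,e3,8))
E
```

```text
[0.37140207 0.41782496 0.24571204] [-150.49409892    0.64035842  174.02748441] [ 52.  25.  55. -19. 124. -39.] [ 0.37881831 -0.90569289 -3.5096296 ] 0.2714130611193672
[[-2.2, -33.1, 9.5], [-2.34, 1.52, 4.0]]
[[-4.7, -33.2, 8.1], [-2.34, 1.52, 4.0]]
[[-7.2, -33.1, 6.5], [-2.34, 1.52, 4.0]]
[[-9.6, -32.7, 5.0], [-2.34, 1.52, 4.0]]
[[-12.0, -32.1, 3.4], [-2.34, 1.52, 4.0]]
[[-14.3, -31.3, 1.7], [-2.34, 1.52, 4.0]]
[[-16.5, -30.3, 0.0], [-2.34, 1.52, 4.0]]
[[-18.5, -29.0, -1.6], [-2.34, 1.52, 4.0]]

[[-23.5, -26.5, 4.7], [-1.38, 0.44, 4.99]]
[[-25.8, -24.4, 3.9], [-1.38, 0.44, 4.99]]
[[-27.8, -22.2, 3.1], [-1.38, 0.44, 4.99]]
[[-29.7, -19.8, 2.4], [-1.38, 0.44, 4.99]]
[[-31.3, -17.2, 1.7], [-1.38, 0.44, 4.99]]
[[-32.7, -14.4, 1.1], [-1.38, 0.44, 4.99]]
[[-33.8, -11.5, 0.5], [-1.38, 0.44, 4.99]]

[[-31.0, -7.6, 1.3], [-0.0, 0.0, 2.48]]
[[-31.3, -6.3, 1.3], [-0.0, 0.0, 2.48]]
[[-31.5, -4.9, 1.3], [-0.0, 0.0, 2.48]]
[[-31.7, -3.6, 1.3], [-0.0, 0.0, 2.48]]
[[-31.8, -2.2, 1.3], [-0.0, 0.0, 2.48]]
[[-31.9, -0.8, 1.3], [-0.0, 0.0, 2.48]]
[[-31.9, 0.5, 1.3], [-0.0, 0.0, 2.48]]
[[-31.8, 1.9, 1.3], [-0.0, 0.0, 2.48]]
```

Emit:
jog_arm:
  plan:
    - [[-2.2, -33.1, 9.5], [-2.34, 1.52, 4], 10]
    - [[-4.7, -33.2, 8.1], [-2.34, 1.52, 4], 10]
    - [[-7.2, -33.1, 6.5], [-2.34, 1.52, 4], 10]
    - [[-9.6, -32.7, 5], [-2.34, 1.52, 4], 10]
    - [[-12, -32.1, 3.4], [-2.34, 1.52, 4], 10]
    - [[-14.3, -31.3, 1.7], [-2.34, 1.52, 4], 10]
    - [[-16.5, -30.3, 0], [-2.34, 1.52, 4], 10]
    - [[-18.5, -29, -1.6], [-2.34, 1.52, 4], 10]

```text
clock: 20.62
ee_pos: [0.3576, 0.1437, 0.3099]
eef_rot: [-169.6, 0.0, 139.5]
contact_force: [1.4, -0.4, -4.0]
opening: 0.272
```

Emit:
jog_arm:
  plan:
    - [[-23.5, -26.5, 4.7], [-1.38, 0.44, 4.99], 10]
    - [[-25.8, -24.4, 3.9], [-1.38, 0.44, 4.99], 10]
    - [[-27.8, -22.2, 3.1], [-1.38, 0.44, 4.99], 10]
    - [[-29.7, -19.8, 2.4], [-1.38, 0.44, 4.99], 10]
    - [[-31.3, -17.2, 1.7], [-1.38, 0.44, 4.99], 10]
    - [[-32.7, -14.4, 1.1], [-1.38, 0.44, 4.99], 10]
    - [[-33.8, -11.5, 0.5], [-1.38, 0.44, 4.99], 10]

```text
clock: 21.2
ee_pos: [0.3608, -0.1063, 0.311]
eef_rot: [-179.7, 0.2, 104.4]
contact_force: [0.8, 0.5, -5.4]
opening: 0.268
```

Emit:
jog_arm:
  plan:
    - [[-31, -7.6, 0], [0, 0, 2.48], 10]
    - [[-31.3, -6.3, 0], [0, 0, 2.48], 10]
    - [[-31.5, -4.9, 0], [0, 0, 2.48], 10]
    - [[-31.7, -3.6, 0], [0, 0, 2.48], 10]
    - [[-31.8, -2.2, 0], [0, 0, 2.48], 10]
    - [[-31.9, -0.8, 0], [0, 0, 2.48], 10]
    - [[-31.9, 0.5, 0], [0, 0, 2.48], 10]
    - [[-31.8, 1.9, 0], [0, 0, 2.48], 10]
    - [[0, 0, 0], [0, 0, 0], 10]
    - [[0, 0, 0], [0, 0, 0], 10]

```text
clock: 22.03
ee_pos: [0.3645, -0.3607, 0.3108]
eef_rot: [-179.6, 0.1, 84.7]
contact_force: [-0.7, -0.5, -4.7]
opening: 0.274
```

```bash
python3 look.py pics/w12.png; python3 - <<'E'
from h import *
from plant import r
s=r.get_state(); c=r.calibration('wrist');print(s['joint_pos'].round(0))
g=cv2.cvtColor(cv2.imread('pics/w12.png'),cv2.COLOR_BGR2GRAY)
for u in(248,262,272): print('col',u,[int(v) for v in g[44:76,u]])
for v in(110,150,190,230): print('row',v,[int(x) for x in g[v,222:300:2]])
Q=R.from_euler('xyz',s['eef_rot'],degrees=True)
for p in((256,58),(256,62)):
    w=onz(c,*p,s['ee_pos'][2]+.035,True); print(p,(Q.inv().apply(w-s['ee_pos'])*1000).round(1))
print(np.c_[go(s,[.406,-.3575,.29],[-180,0,85.2],3)])
E
```

```text
22.0833 [ 0.36487824 -0.35974815  0.3115992 ] [-1.79636598e+02  1.48368721e-01  8.47669953e+01] [ 0.81997241  0.71610024 -3.81399393]
[273   0  23  16 355] [284.2   7.3] [ 0.4185 -0.1595  0.084 ] [ 0.4227 -0.1477  0.049 ]
[331   0  23  17 380] [342.2   7.8] [ 0.4977 -0.1612  0.084 ] [ 0.509  -0.1496  0.049 ]
[-51.   0.  72.  -0. 108. -46.]
col 248 [228, 230, 230, 228, 229, 229, 228, 229, 228, 230, 230, 230, 228, 231, 232, 238, 244, 250, 220, 189, 172, 135, 115, 106, 111, 109, 112, 114, 119, 106, 108, 110]
col 262 [229, 229, 229, 229, 229, 228, 228, 229, 230, 230, 232, 229, 229, 231, 229, 229, 230, 220, 226, 229, 231, 231, 232, 230, 230, 230, 230, 231, 231, 230, 231, 232]
col 272 [229, 229, 229, 228, 227, 226, 227, 227, 228, 226, 229, 226, 217, 220, 223, 227, 232, 204, 233, 231, 231, 230, 231, 229, 228, 230, 229, 231, 231, 229, 231, 231]
row 110 [126, 127, 139, 83, 237, 229, 231, 231, 231, 231, 231, 233, 215, 228, 225, 228, 230, 232, 233, 232, 233, 232, 232, 230, 232, 231, 233, 232, 232, 233, 223, 216, 215, 218, 231, 228, 236, 238, 239]
row 150 [120, 135, 130, 100, 217, 235, 233, 231, 233, 233, 232, 233, 221, 230, 223, 226, 228, 232, 230, 230, 230, 231, 231, 229, 230, 232, 230, 231, 230, 234, 156, 220, 219, 218, 218, 220, 181, 228, 228]
row 190 [114, 115, 131, 113, 143, 239, 233, 232, 233, 234, 234, 234, 227, 218, 226, 227, 228, 231, 230, 230, 228, 231, 231, 231, 230, 231, 230, 231, 231, 242, 184, 207, 206, 205, 207, 225, 94, 100, 101]
row 230 [111, 113, 112, 113, 51, 134, 238, 233, 234, 234, 234, 234, 222, 234, 224, 226, 230, 232, 232, 230, 231, 231, 231, 231, 229, 229, 228, 229, 244, 72, 62, 118, 117, 115, 114, 107, 248, 228, 231]
(256, 58) [ 89.3  -0.6 -35.2]
(256, 62) [ 87.5  -0.6 -35.2]
[[[ 2.   13.6   7.1 ]
  [-0.12  0.05 -0.14]]

 [[ 2.   13.6   7.1 ]
  [-0.12  0.05 -0.14]]

 [[ 1.9  13.6   7.2 ]
  [-0.12  0.05 -0.14]]]
```

Emit:
jog_arm:
  plan:
    - [[2, 13.6, 7.1], [0, 0, 0], 10]
    - [[2, 13.6, 7.1], [0, 0, 0], 10]
    - [[2, 13.6, 7.1], [0, 0, -0.3], 10]
    - [[0, 0, 20], [0, 0, 0], 10]
    - [[0, 0, 20], [0, 0, 0], 10]
    - [[0, 0, 22], [0, 0, 0], 10]
    - [[0, 0, 0], [0, 0, 0], 10]
    - [[0, 0, 0], [0, 0, 0], 10]

```text
clock: 22.75
ee_pos: [0.4068, -0.3563, 0.2278]
eef_rot: [-179.6, 0.2, 85.2]
contact_force: [0.1, 0.7, -3.9]
opening: 0.269
```

Emit:
jog_arm:
  plan:
    - [[-1, -0.6, 12], [0, 0, 0], 10]
    - [[0, 0, 12], [0, 0, 0], 10]
    - [[0, 0, 12], [0, 0, 0], 10]
    - [[0, 0, 12], [0, 0, 0], 10]
    - [[0, 0, 0], [0, 0, 0], 10]

```text
clock: 23.17
ee_pos: [0.4044, -0.358, 0.1782]
eef_rot: [-179.6, 0.1, 85.1]
contact_force: [-0.5, 0.1, -5.6]
opening: 0.273
```

Emit:
jog_arm:
  plan:
    - [[0, 0, 10], [0, 0, 0], 10]
    - [[0, 0, 10], [0, 0, 0], 10]
    - [[0, 0, 10], [0, 0, 0], 10]
    - [[0, 0, 7], [0, 0, 0], 10]
    - [[0, 0, 4], [0, 0, 0], 10]
    - [[0, 0, 0], [0, 0, 0], 10]

```text
clock: 23.67
ee_pos: [0.405, -0.3591, 0.1396]
eef_rot: [-179.7, 0.3, 85.1]
contact_force: [0.0, -0.6, -4.9]
opening: 0.271
```

Emit:
jog_arm:
  plan:
    - [[0, 0, 6], [0, 0, 0], 10]
    - [[0, 0, 5], [0, 0, 0], 10]
    - [[0, 0, 2], [0, 0, 0], 10]
    - [[0, 0, 2], [0, 0, 0], 10]
    - [[0, 0, 1], [0, 0, 0], 10]
    - [[0, 0, 0], [0, 0, 0], 10]

```text
clock: 24.17
ee_pos: [0.4055, -0.3596, 0.1249]
eef_rot: [-179.8, 0.4, 85.1]
contact_force: [-0.4, 1.0, -4.9]
opening: 0.265
```

Emit:
jog_arm:
  plan:
    - [[0, 0, 1.5], [0, 0, 0], 10]
    - [[0, 0, 1.5], [0, 0, 0], 10]
    - [[0, 0, 0], [0, 0, 0], 10]

```text
clock: 24.42
ee_pos: [0.4058, -0.3596, 0.1224]
eef_rot: [-179.9, 0.4, 85.1]
contact_force: [0.3, 0.8, -2.1]
opening: 0.27
```

Emit:
jog_arm:
  plan:
    - [[0, 0, 1], [0, 0, 0], 10]
    - [[0, 0, 0.5], [0, 0, 0], 10]
    - [[0, 0, 0], [0, 0, 0], 10]

```text
clock: 24.67
ee_pos: [0.4061, -0.3595, 0.1222]
eef_rot: [-179.9, 0.4, 85.1]
contact_force: [-0.3, 3.6, 5.1]
opening: 0.27
```

Emit:
jog_arm:
  plan:
    - [[0, 0, 0], [0, 0, 0], 30]
    - [[0, 0, 0], [0, 0, 0], 45]
    - [[0, 0, 0], [0, 0, 0], 45]
    - [[0, 0, 0], [0, 0, 0], 45]
    - [[0, 0, 0], [0, 0, 0], 45]

```text
clock: 25.08
ee_pos: [0.4054, -0.36, 0.1205]
eef_rot: [-179.8, 0.4, 85.1]
contact_force: [0.7, -0.0, 0.0]
opening: 0.521
```

Emit:
jog_arm:
  plan:
    - [[0, 0, -15], [0, 0, 0], 45]
    - [[0, 0, -25], [0, 0, 0], 45]
    - [[0, 0, -35], [0, 0, 0], 45]
    - [[0, 0, -40], [0, 0, 0], 45]
    - [[0, 0, -40], [0, 0, 0], 45]
    - [[-30, -20, -5], [0, 0, 0], 45]
    - [[-30, -20, 0], [0, 0, 0], 45]
    - [[0, 0, 0], [0, 0, 0], 45]

```text
clock: 25.75
ee_pos: [0.3579, -0.4197, 0.2823]
eef_rot: [-179.8, 0.7, 84.8]
contact_force: [0.0, 1.3, -1.2]
opening: 0.526
```

```bash
python3 look.py pics/w13.png; python3 - <<'E'
from h import *
from plant import r
t=r.get_image('top');T=r.calibration('top');m=cv2.morphologyEx(blue(t),cv2.MORPH_OPEN,np.ones((6,6)))
_,_,st,ce=cv2.connectedComponentsWithStats(m)
for a,b in zip(st[1:],ce[1:]): print(a,b.round(1),onz(T,*b,.084).round(4))
b=r.get_image('scene'); a=cv2.imread('pics/w13.png')
u=lambda i,w,h:cv2.resize(i,(w,h),interpolation=cv2.INTER_CUBIC)
cv2.imwrite('pics/m13.png',np.vstack([np.hstack([u(b[150:300,250:450],400,300),u(t[165:240,290:415],400,300)]),np.hstack([u(a,400,300),u(b,400,300)])]))
E
```

```text
25.8 [ 0.35935907 -0.41735626  0.28121029] [-179.83159982    0.42795449   84.85274594] [ 0.35214605  0.10168817 -0.22735032]
[302 179   9   9  81] [306. 183.] [ 0.4958 -0.1574  0.084 ]
[300 204  10   9  90] [304.5 208. ] [ 0.4203 -0.1521  0.084 ]
```

View pics/m13.png

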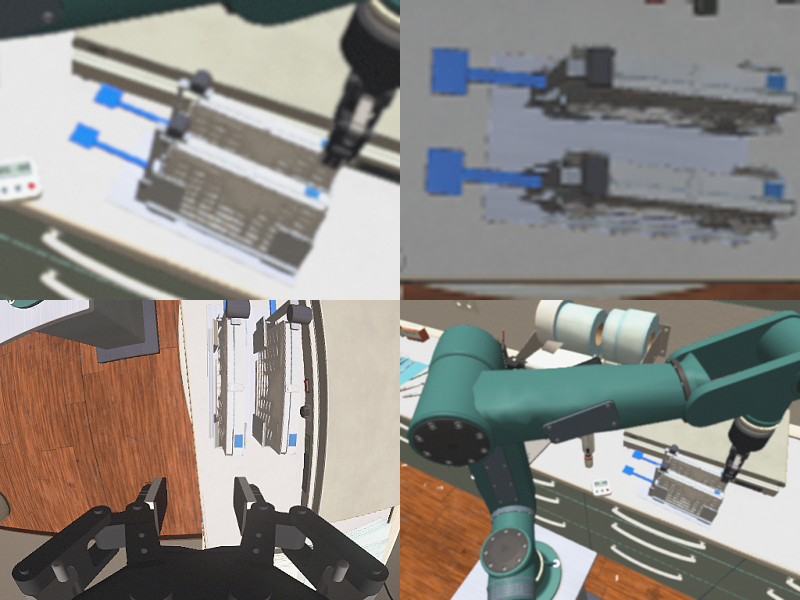

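```bash
python3 - <<'E'
from h import *
from plant import r
a=cv2.imread('pics/w13.png');c=r.calibration('wrist')
m=cv2.inRange(cv2.cvtColor(a,cv2.COLOR_BGR2HSV),(98,90,60),(125,255,255)); m[:150]=0
_,_,st,ce=cv2.connectedComponentsWithStats(m); W=[b for q,b in zip(st[1:],ce[1:]) if q[4]>60]
t=r.get_image('top');T=r.calibration('top');m=blue(t); m[:,:395]=0; m[:,425:]=0
_,_,st,ce=cv2.connectedComponentsWithStats(m); V=[b for q,b in zip(st[1:],ce[1:]) if q[4]>6]
print(W,V)
for w in W:
    for v in V:
        P,e=two(c,w,True,T,v,False)
        if e<.01: print(P.round(4),round(e,4))
s=cv2.imread('pics/top0.png')
for n,(y,x) in dict(spray=(177,237),drop=(203,250),timer=(228,277),tape=(162,220)).items():
    print(n,np.abs(t[y-14:y+14,x-14:x+14].astype(int)-s[y-14:y+14,x-14:x+14]).mean().round(1))
E
```

```text
[array([304.87654321, 180.45679012]), array([374.33082707, 179.03759398])] []
spray 2.1
drop 2.3
timer 2.1
tape 2.2
```

```bash
python3 - <<'E'
from h import *
from plant import r
c=r.calibration('wrist');W=[(304.88,180.46),(374.33,179.04)]
A=[onz(c,*w,.155,True) for w in W]; print(np.round(A,4),np.linalg.norm(A[0]-A[1]))
T=r.calibration('top')
for v in((290+775/3.2,165+80/4),(290+775/3.2,165+188/4)):
    print(onz(T,*v,.155).round(4),[(two(c,w,True,T,v,False)[0].round(4),round(two(c,w,True,T,v,False)[1],4)) for w in W])
# markers expected in rack frame
o=(np.array([.4052,-.3591])+[.4805,-.3654])/2;yx=np.array([[.9965,-.0834],[.0834,.9965]])
print([(yx@(a[:2]-o)*1000).round(1) for a in A])
E
```

```text
[[ 0.4092 -0.4247  0.155 ]
 [ 0.4849 -0.4291  0.155 ]] 0.07578868705932673
[ 0.4832 -0.7902  0.155 ] [(array([ 0.3501, -0.2322,  0.883 ]), np.float64(0.0937)), (array([ 0.3533, -0.3312,  0.6729]), np.float64(0.1685))]
[ 0.4066 -0.7848  0.155 ] [(array([ 0.3412, -0.2425,  0.8615]), np.float64(0.0713)), (array([ 0.3323, -0.326 ,  0.6832]), np.float64(0.1414))]
[array([-28.3, -65. ]), array([ 47.5, -63.1])]
```

```bash
python3 - <<'E'
from h import *
from plant import r
c=r.calibration('wrist');W=[(304.88,180.46),(374.33,179.04)];T=r.calibration('top')
for w,v in zip(W,((407.2,212),(407.2,185))): print(two(c,w,True,T,v,False))
r.close_job(); print(r.get_state()['clock'])
E
```

```text
(array([ 0.40338985, -0.41317735,  0.1993433 ]), np.float64(0.0015699932713849063))
(array([ 0.47972612, -0.42658397,  0.17004837]), np.float64(0.0037018393580299774))
the job is handed in; nothing more can be done
the job is handed in; nothing more can be done
```

I put both cassettes in the steriliser rack, blue marker up, and handed the job in at about 26 s. The outer one is in slot 2 and the inner one in slot 1. I pressed both latches open first. Latch 1 fell shut after its first press, so I pressed it again, and it stayed open.

**Last checks**
- **Latches:** in the top view both pedals are at exactly the pixels they had when shut at the start, so both latches flipped shut over the cassettes.
- **Seating:** the tool height at each release matched the height of a fully home cassette. The markers are 75.8 mm apart at the height expected for home cassettes, against a 76 mm slot pitch.
- **Bystanders:** the image patches around the spray can, dropper bottle, timer and tape roll match the starting picture.
- **Hand:** the gripper is open and clear of everything.

**Check that disagreed:** working out the marker heights from the wrist and top views together gave 0.199 m (slot 1) and 0.170 m (slot 2) instead of about 0.155 m. I think this comes from reading the top-view pixels by eye off an enlarged picture, with the two rays nearly parallel. I relied on the shut latches, release heights and marker spacing instead. That script also handed the job in, so I couldn't recheck it.

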